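# Sift the burnishing steel out of the tumbled rings

## Task

The rings have come out of the tumbler mixed with steel burnishing saucers, all lying in the sieve. Take the sieve by its wooden grip, carry it level and smoothly, seat it gently on the sifting box so that it rides on the rims, and shake it side to side the full stroke, feeling for the rubber stop at each end and touching it without hammering, until all six saucers have dropped into the box and only the three rings are left. Then lift the sieve off, stand it upright with the rings on the bare bench, and disturb nothing else.

Things in the scene. Friction and masses are not known exactly. Their poses are not given: they have to be found in the camera images.
- sieve: loose sheet-steel hand sieve, 106 mm along its x, 136 mm along its y, 0.3 to 0.42 kg. Origin: centre of the underside of its skirt, z up; it stands on the skirt. Skirt z 0 to 14 mm, tapered from 95 x 125 mm at its foot to 98 x 128 mm at its top; above it the tray, 106 x 136 mm outside, 100 x 130 mm inside, walls z 14 to 48 mm. Yaw within 0.3 rad of world
- sieve_floor (a point): centre of the sieve floor's top, 17 mm over the sieve's origin. Staggered 16 mm square holes in five rows along x, at y -54, -27, 0, 27, 54 mm, between unbroken lands 11 mm wide on which the parts lie at the start. Parts slide on it when it is accelerated sideways by more than about 1.6 to 2.3 m/s2 and stay put below that
- sieve_grip (a point): centre of the sieve's wooden grip, 80 mm above the sieve's origin: a bar along the sieve's x over its middle, 105 mm long, 11 mm thick (along the sieve's y) and 22 mm high, held at both ends by steel straps
- box: sheet-steel sifting box screwed to the bench, open above; origin: centre of its underside, z up, yaw within 0.2 rad. Mouth 100 mm along its x, 180 mm along its y, rims of the long walls 40 mm up, inner floor 5 mm up; with its end flanges 236 mm long. On each flange stands a brass stop with a black rubber buffer, 34 mm wide, up to 69 mm high. Box and sieve stand side by side, either on the left
- box_mouth (a point): centre of the mouth, 40 mm over the box's origin. The sieve fits with its x along the box's x, either way round: skirt between the long walls with 1 mm to spare each side, tray on their waxed rims (friction 0.25), sieve origin 26 mm above the box's; it then slides along the box's y. Stiff: 0.3 mm too low can press with 10 N; over 40 N between sieve and box or stops is forcing
- stroke (a point): the middle of the stroke (same point as box_mouth). From it the sieve has 9 to 21 mm free travel along the box's y to each rubber buffer; thumbscrews set each stop differently each time, and its place is not measured: look or feel for it. A buffer gives 1 mm per 2 N up to 5 mm, then it is hard. A full stroke: 2 N or more on the +y buffer, later 2 N or more on the -y buffer
- saucer_1: one of six identical polished steel burnishing saucers, a flat disc 12 mm across and 6 mm high, 10 g; at the start it lies on the sieve's floor. Origin: centre of its underside
- saucer_2: one of six identical polished steel burnishing saucers, a flat disc 12 mm across and 6 mm high, 10 g; at the start it lies on the sieve's floor. Origin: centre of its underside
- saucer_3: one of six identical polished steel burnishing saucers, a flat disc 12 mm across and 6 mm high, 10 g; at the start it lies on the sieve's floor. Origin: centre of its underside
- saucer_4: one of six identical polished steel burnishing saucers, a flat disc 12 mm across and 6 mm high, 10 g; at the start it lies on the sieve's floor. Origin: centre of its underside
- saucer_5: one of six identical polished steel burnishing saucers, a flat disc 12 mm across and 6 mm high, 10 g; at the start it lies on the sieve's floor. Origin: centre of its underside
- saucer_6: one of six identical polished steel burnishing saucers, a flat disc 12 mm across and 6 mm high, 10 g; at the start it lies on the sieve's floor. Origin: centre of its underside
- ring_1: one of three plain polished finger rings, 24 mm outside and 19 mm inside diameter, 6 to 8 mm high, 12 g, lying flat on the sieve's floor; too wide for the holes. Origin: centre of its underside as built; it may turn over
- ring_2: one of three plain polished finger rings, 24 mm outside and 19 mm inside diameter, 6 to 8 mm high, 12 g, lying flat on the sieve's floor; too wide for the holes. Origin: centre of its underside as built; it may turn over
- ring_3: one of three plain polished finger rings, 24 mm outside and 19 mm inside diameter, 6 to 8 mm high, 12 g, lying flat on the sieve's floor; too wide for the holes. Origin: centre of its underside as built; it may turn over
- gauge: loose brass slide gauge, 46 x 105 x 12 mm, lying flat behind the working place; not to be moved. Origin: centre of its underside
- leather_ring: loose brown leather cuff rolled into a ring, 43 x 38 x 34 mm high, standing behind the working place near the steel block; not to be moved. Origin: centre of its underside

How it is judged:
By the outcome, as a careful person would: the job done as asked, in the order asked, and still so for the second after the job is handed in, with the robot touching nothing.
It also fails if it takes over 72 s, if anything falls off the work surface, if the arm or the gripper's body presses on something with over 40 N, if the wrist force passes 120 N, or if a joint passes its speed limit or range.

## Robot

A 6-joint arm with a two-finger parallel gripper is mounted at the origin on a cart in front of the work surface, level with it; the furniture and walls round the work are solid. World frame = base frame: x ahead of the robot, y to its left, z up, the work surface at z = 0. Lengths are in m, angles in rad, forces in N, time in s.
With the tool pointing down it reaches from about 0.25 to 0.725 m from the base axis. Payload 4 kg.
Tool frame: the origin (TCP) lies midway between the tips of the shut fingers; the grasp point (between the pads) lies 19 mm behind it; z points along the fingers, y is the direction in which the jaws open and shut (so a half turn about z gives the same grasp; the last joint's range is limited). The gripper opens to 85 mm and grips with 20 to 120 N. Pads are 22 mm wide; open, the fingers measure 114 mm over their backs; the gripper's body (76 mm by 85 mm) begins 54 mm behind the grasp point. The pads swing forward as they close: fully open they stand 13 mm farther back than shut.
Start: joints at [-1.21, 0.241, 0.005, 1.335, 0, 1.571], TCP at [0.177, -0.468, 0.231] pointing down, gripper open.
Joint ranges: [-2.72, 2.72], [-1.05, 1.87], [-1.09, 1.28], [-1.99, 2.15], [-1.42, 1.44], [-3.14, 3.14]. Speed limits (rad/s): [2.79, 2.79, 3.14, 3.14, 3.14, 3.14].

## Interface

Orientations are given as a unit quaternion [x, y, z, w].
In Python, from workcell import get_obs, camera, camera_model, job_done, masks_of gives the robot as it stands.
- The arm moves only by the tool jog_arm, never from a script. Its argument "deltas" is a list that holds one entry, the list of rows, each a list of 7 numbers: the shift along the tool's x, y, z in mm, then the turn, a rotation vector about the tool's x, y, z in degrees, then the finger opening in mm, from 0 to 85.4. A call has 1 to 5 rows; each row shifts and turns the pose as measured when the row begins, along the tool's axes as they then stand; what a row does not reach is not made up. A row lasts 1/10 s, in which the tool goes at most 50 mm and 8.59 degrees, less where a joint would pass 70% of its speed; a pose out of reach is approached as far as the arm can. A call with a gripper value outside its range is refused whole. The fingers move at their own pace and stop on an object; the grip force is fixed at half the most. Time passes only in rows, so rows that do not move let the fingers close. It gives the time, the measured TCP pose, the force and the opening at its end, in the units of the state.
- get_obs(): the state, without advancing time (a new reading comes with each control period).
- camera(name): name is "side" or "top"; returns the picture (480x640x3 uint8, red, green, blue); there is no depth.
- camera_model(name): a dict with "fovy" (degrees; the focal length in pixels is half the picture's height over the tangent of half this angle, whatever the lens; pixels are square), "cx", "cy" (the principal point, pixels), "pose" (4x4, takes a point from camera to world coordinates). Camera axes: x right, y down, z forward; pixel columns grow to the right and rows downward; lengths in m; the calibration is good to about 2 mm. A picture is of the moment at which its call begins. camera_model takes no time and is no camera call.
- job_done(): hands the job in, once; it reports no verdict.
Trained networks look in the newest picture that a camera, given by its name, has taken for a name from the list of things; names that differ only in an ending like _2 or _b are one class to them, and where a whole thing is asked for, a point or a joint stands for the part that bears it (a point fixed in the world has none). Each returns a list of dicts, best first, with "conf" (0 to 1); they miss things now and then, are a little off and sometimes report something else, mostly with a low value. They report only what shows in the picture. A call takes as long as a camera call.
- masks_of(target, camera): "pixels" (480x640 bool, what is visible of it) and "at" ([column, row] in pixels, amid what is visible of it).
The state is a dict: "clock": time; "joint_pos": joint angles; "joint_vel": joint speeds; "tau": joint torques, N m; "eef_pos": TCP position; "tool_rot": TCP orientation; "ft_force": force on the tool from outside, world axes, zero at the start; "ft_torque": the same for the moment, N m; "grip_width": finger opening in m.
Only numpy, scipy, OpenCV 4.12 (cv2) and the standard library are available. Lean on these libraries where they do the work, as an engineer would, in place of code of your own. Each camera call takes 0.05 s, during which the arm holds its last target. There are 200 camera calls.

## Working session

There is one attempt and no reset: what is moved stays moved. The work goes in short steps, Python scripts to look and compute and a tool call to move; the robot and the scene stay as the last step left them, time stands still between calls to the robot, and variables do not carry over. Pictures are saved under pics/ and viewed, about 8 in all and at most 12, crops included, and the job is handed in when it is done.

Besides the shell and the picture viewer there is one more tool, called after "Request:" by a JSON object that holds its "name" and its "arguments", one argument or row to a line. jog_arm: Moves the arm, as the interface text tells. Its arguments: {"type":"object","properties":{"deltas":{"type":"array"}},"required":["deltas"]}

```bash
mkdir -p pics; ls; python3 - <<'E'
from workcell import *
import cv2,numpy as np
np.set_printoptions(precision=4,suppress=True)
o=get_obs();print(o)
for c in("side","top"):
    im=camera(c);cv2.imwrite(f"pics/{c}0.png",im[:,:,::-1]);m=camera_model(c);print(c,m)
    for t in("sieve","sieve_grip","box","gauge","leather_ring","saucer_1","ring_1"):
        for d in masks_of(t,c):print(t,round(d["conf"],2),d["at"],d["pixels"].sum())
E
```

```text
pics
{'clock': 0.0, 'joint_pos': array([-1.21  ,  0.2414,  0.0037,  1.3352, -0.    ,  1.5708]), 'joint_vel': array([ 0.0005,  0.0004, -0.0001,  0.0005, -0.001 , -0.0008]), 'tau': array([  0.0004, -37.2321,  25.2408,   0.017 ,  -0.    ,  -0.    ]), 'eef_pos': array([ 0.1763, -0.4672,  0.2304]), 'tool_rot': array([ 0.9838,  0.1794, -0.0002, -0.001 ]), 'ft_force': array([-0.5445,  0.5134,  0.3193]), 'ft_torque': array([ 0.0193, -0.0175,  0.0167]), 'grip_width': 0.08536623016836646}
side {'fovy': 53.64708451650819, 'cx': 317.5303379430888, 'cy': 240.8854882446825, 'pose': array([[ 0.998 , -0.0098,  0.0622,  0.5095],
       [-0.0581, -0.5248,  0.8492, -0.7704],
       [ 0.0244, -0.8511, -0.5244,  0.5433],
       [ 0.    ,  0.    ,  0.    ,  1.    ]])}
sieve 0.85 [282.5, 340.2] 5107
sieve_grip 0.74 [282.0, 337.7] 5313
box 0.76 [288.6, 209.8] 2914
gauge 0.83 [364.1, 302.4] 341
leather_ring 0.85 [358.0, 261.5] 488
saucer_1 0.16 [360.9, 301.2] 340
ring_1 0.69 [299.5, 338.1] 114
ring_1 0.49 [260.9, 330.9] 135
ring_1 0.25 [288.6, 208.5] 2857
top {'fovy': 57.52157166475476, 'cx': 321.56854403789964, 'cy': 239.86813553483552, 'pose': array([[ 0.001 , -0.9913,  0.1313,  0.461 ],
       [-0.9997, -0.0041, -0.0232,  0.0042],
       [ 0.0235, -0.1312, -0.9911,  0.9769],
       [ 0.    ,  0.    ,  0.    ,  1.    ]])}
sieve 0.61 [419.6, 280.5] 2682
sieve_grip 0.64 [423.2, 279.5] 2075
gauge 0.65 [359.4, 217.6] 324
leather_ring 0.42 [315.4, 207.5] 116
leather_ring 0.39 [215.8, 274.0] 5762
ring_1 0.59 [410.0, 268.0] 5
```

```bash
python3 - <<'E'
import cv2,numpy as np
s=cv2.imread("pics/side0.png");t=cv2.imread("pics/top0.png")
a=cv2.resize(s[130:430,180:480],(600,600),interpolation=cv2.INTER_CUBIC)
b=cv2.resize(t[170:350,240:480],(800,600),interpolation=cv2.INTER_CUBIC)
cv2.imwrite("pics/s1.png",a);cv2.imwrite("pics/t1.png",b)
E
```

```text
(no output)
```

View pics/s1.png

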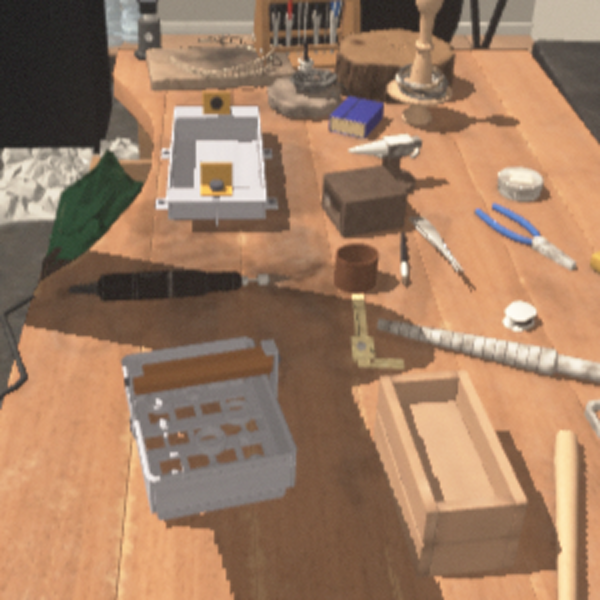

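View pics/t1.png

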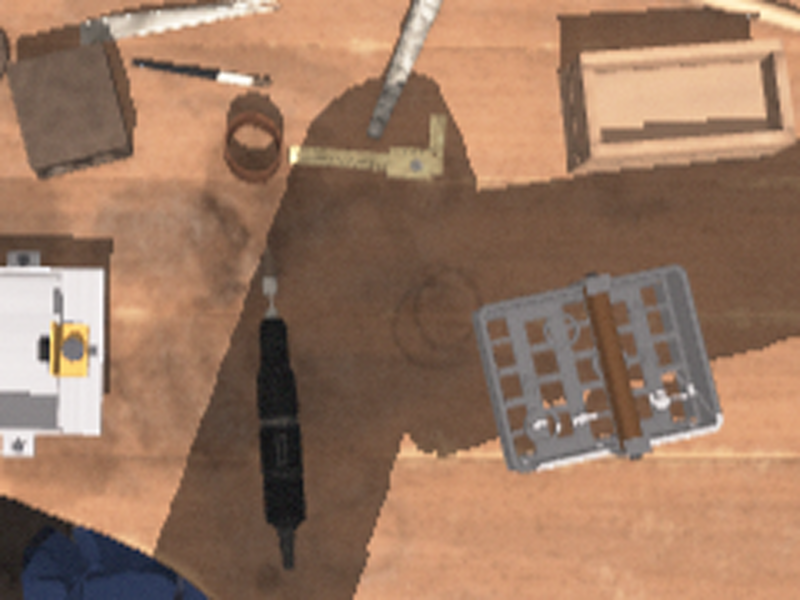

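Side view: box behind (crop ~215,165), sieve in front with its grip. Top view: sieve at crop (600,370), grip from (597,283) to (632,450), box at the left edge with a rotary tool between. Next I crop both more closely to get the corners.

```bash
python3 - <<'E'
import cv2,numpy as np
s=cv2.imread("pics/side0.png");t=cv2.imread("pics/top0.png")
a=cv2.resize(t[235:325,150:290],(800,514),interpolation=cv2.INTER_CUBIC)
cv2.imwrite("pics/t2.png",a)
b=cv2.resize(s[170:250,240:340],(750,600),interpolation=cv2.INTER_CUBIC)
cv2.imwrite("pics/s2.png",b)
E
```

```text
(no output)
```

View pics/t2.png

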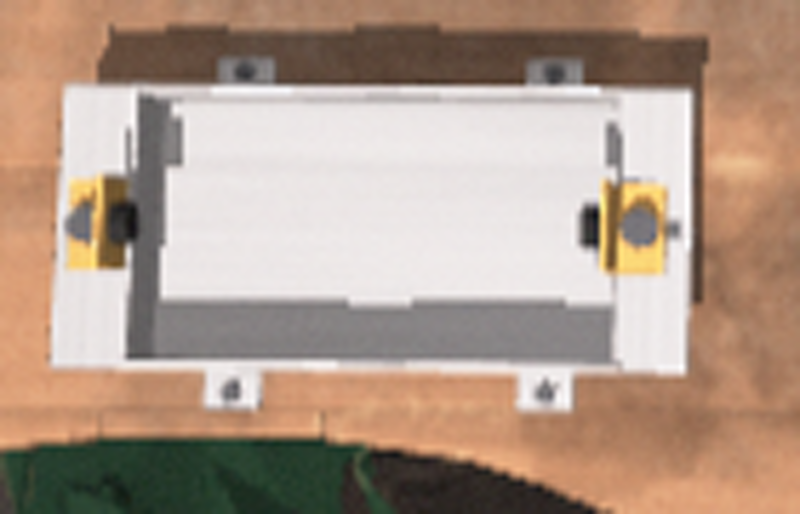

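View pics/s2.png

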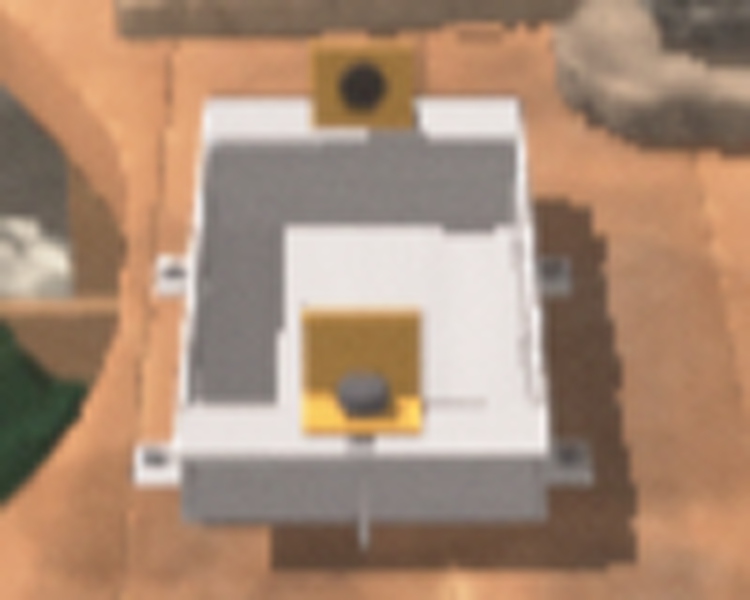

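```bash
cat >h.py <<'E'
from workcell import *
import numpy as np,cv2
from scipy.optimize import least_squares
from scipy.spatial.transform import Rotation as R
np.set_printoptions(precision=4,suppress=True)
def ray(c,uv):
    m=camera_model(c);f=240/np.tan(np.radians(m["fovy"]/2))
    d=m["pose"][:3,:3]@np.array([(uv[0]-m["cx"])/f,(uv[1]-m["cy"])/f,1]);return m["pose"][:3,3],d
def at(c,uv,z):
    p,d=ray(c,uv);return p+d*(z-p[2])/d[2]
def fit(P,Q):  # planar rigid fit of model pts P to world pts Q -> x,y,yaw
    P=np.array(P);Q=np.array(Q)[:,:2]
    f=lambda v:(R.from_euler('z',v[2]).as_matrix()[:2,:2]@P.T+v[:2,None]-Q.T).ravel()
    s=least_squares(f,[Q[:,0].mean(),Q[:,1].mean(),0]);return s.x,np.abs(s.fun).max()
E
python3 - <<'E'
from h import *
T=lambda u,v:(150+u/5.714,235+v/5.714)
S=lambda u,v:(240+u/7.5,170+v/7.5)
# box corners order: (+x,+y),(+x,-y),(-x,-y),(-x,+y)
qt=[at("top",T(*p),.04) for p in[(65,85),(692,90),(686,373),(52,367)]]
qs=[at("side",S(*p),.04) for p in[(520,98),(547,455),(178,455),(205,98)]]
w=.052;P=[(w,.118),(w,-.118),(-w,-.118),(-w,.118)]
for q in(qt,qs):print("box",fit(P,q),[np.linalg.norm(q[i]-q[i-1]) for i in range(4)])
# buffers: top view z~.058
for p in[(135,222),(582,227)]:print("buf",at("top",T(*p),.057))
T=lambda u,v:(240+u/3.333,170+v/3.333)
qt=[at("top",T(*p),.048) for p in[(476,313),(685,266),(721,424),(513,470)]]
P=[(.053,.068),(.053,-.068),(-.053,-.068),(-.053,.068)]
print("sieve",fit(P,qt),[np.linalg.norm(qt[i]-qt[i-1]) for i in range(4)])
g=[at("top",T(*p),.091) for p in[(597,284),(632,448)]];print("grip",g,(g[0]+g[1])/2)
S=lambda u,v:(180+u/2,130+v/2)
g=[at("side",S(*p),.091) for p in[(130,378),(274,352)]];print("grip side",g)
qs=[at("side",S(*p),.048) for p in[(124,357),(295,458),(153,492)]]
print(qs)
E
```

```text
box (array([ 0.5091,  0.2078, -0.0056]), np.float64(0.001697714152896379)) [np.float64(0.1045070397586648), np.float64(0.2339497686581991), np.float64(0.10543860936859288), np.float64(0.23309926111560153)]
box (array([ 0.5113,  0.2044, -0.0067]), np.float64(0.0008002091053141425)) [np.float64(0.10528992932466634), np.float64(0.2365823996036829), np.float64(0.10260155694340875), np.float64(0.23540572611602714)]
buf [0.5101 0.2911 0.057 ]
buf [0.5087 0.1286 0.057 ]
sieve (array([ 0.4981, -0.2266,  0.2123]), np.float64(0.0027581129053700915)) [np.float64(0.10165475672032635), np.float64(0.13936514056262486), np.float64(0.10294963715553725), np.float64(0.13669041446965205)]
grip [array([ 0.5475, -0.2161,  0.091 ]), array([ 0.448 , -0.2346,  0.091 ])] [ 0.4977 -0.2253  0.091 ]
grip side [array([ 0.4473, -0.2481,  0.091 ]), array([ 0.5516, -0.2221,  0.091 ])]
[array([ 0.4348, -0.1728,  0.048 ]), array([ 0.5638, -0.2875,  0.048 ]), array([ 0.4652, -0.3154,  0.048 ])]
```

Side crop: box flange corners near (205,98),(520,98),(547,455),(178,455). Top crop: buffers tip at about (135,222) and (582,227), so their y positions are ~0.291 and 0.129. Moving over the sieve.

Request:
{"name": "jog_arm", "arguments": {
  "deltas": [
    [[38, -11, 0, 0, 0, 0, 60], [38, -11, 0, 0, 0, 0, 60], [38, -11, 0, 0, 0, 0, 60], [38, -11, 0, 0, 0, 0, 60], [38, -11, 0, 0, 0, 0, 60]]
  ]
}}

```text
clock: 1.3
eef_pos: [0.3366, -0.3501, 0.2312]
tool_rot: [0.985, 0.173, -0.0, 0.001]
ft_force: [0.6, 0.3, -0.7]
grip_width: 0.0602
```

Request:
{"name": "jog_arm", "arguments": {
  "deltas": [
    [[38, -11, 0, 0, 0, 0, 60], [38, -11, 0, 0, 0, 0, 60], [38, -11, 0, 0, 0, 0, 60], [38, -11, 0, 0, 0, 0, 60], [0, 0, 0, 0, 0, 0, 60]]
  ]
}}

```text
clock: 1.8
eef_pos: [0.4728, -0.2496, 0.2313]
tool_rot: [0.984, 0.176, 0.001, 0.002]
ft_force: [-0.6, -0.1, 0.6]
grip_width: 0.0601
```

Request:
{"name": "jog_arm", "arguments": {
  "deltas": [
    [[32, -14, 0, 0, 0, 0, 60], [0, 0, 0, 0, 0, 8.5, 60], [0, 0, 40, 0, 0, 0.3, 60], [0, 0, 30, 0, 0, 0, 60], [0, 0, 0, 0, 0, 0, 60]]
  ]
}}

```text
clock: 2.3
eef_pos: [0.5004, -0.2251, 0.1607]
tool_rot: [0.995, 0.099, 0.003, 0.003]
ft_force: [0.2, 0.5, -0.3]
grip_width: 0.0599
```

```bash
python3 - <<'E'
from h import *
o=get_obs();print(o["eef_pos"],R.from_quat(o["tool_rot"]).as_matrix())
s=camera("side");t=camera("top")
a=cv2.resize(s[250:400,220:360],(560,600),interpolation=cv2.INTER_CUBIC)
b=cv2.resize(t[235:325,370:480],(560,458),interpolation=cv2.INTER_CUBIC)
cv2.imwrite("pics/c3.png",a[:,:,::-1])
E
```

```text
[ 0.5004 -0.2251  0.1607] [[ 0.9804  0.1967  0.0059]
 [ 0.1967 -0.9804 -0.0062]
 [ 0.0045  0.0072 -1.    ]]
```

View pics/c3.png

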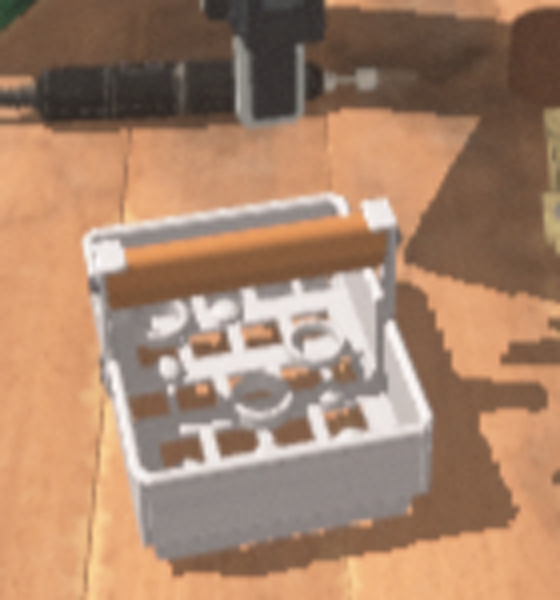

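The open fingers are above the bar (bar middle at crop (245,255)), with the parts still lying on the sieve's floor. Descending with a small tilt correction, then closing.

Request:
{"name": "jog_arm", "arguments": {
  "deltas": [
    [[-1, 0, 40, 0.4, -0.3, 0, 60], [0, 0, 40, 0, 0, 0, 60], [0, 0, 18, 0, 0, 0, 60], [0, 0, 2, 0, 0, 0, 60], [0, 0, 0, 0, 0, 0, 30]]
  ]
}}

```text
clock: 2.9
eef_pos: [0.5103, -0.2328, 0.074]
tool_rot: [0.995, 0.097, 0.011, 0.007]
ft_force: [-0.6, -0.5, 0.6]
grip_width: 0.0468
```

```bash
python3 - <<'E'
from h import *
o=get_obs();print(o["eef_pos"],o["ft_force"],o["grip_width"]);print(R.from_quat(o["tool_rot"]).as_matrix())
for i in range(3):
    camera("top");o=get_obs();print(o["eef_pos"],R.from_quat(o["tool_rot"]).as_rotvec())
E
```

```text
[ 0.5103 -0.2328  0.074 ] [-0.5507 -0.5239  0.5696] 0.04679822529194868
[[ 0.9808  0.1937  0.0241]
 [ 0.194  -0.9809 -0.0119]
 [ 0.0214  0.0163 -0.9996]]
[ 0.5107 -0.233   0.0745] [3.1118 0.3046 0.0371]
[ 0.5109 -0.233   0.0747] [3.1115 0.3047 0.038 ]
[ 0.5109 -0.2329  0.0747] [3.1114 0.3048 0.0382]
```

```bash
cat >>h.py <<'E'
def to(x,y,z,yaw):
    o=get_obs();M=R.from_quat(o["tool_rot"]).as_matrix();p=o["eef_pos"]
    c,s=np.cos(yaw),np.sin(yaw);W=np.array([[c,s,0],[s,-c,0],[0,0,-1]])
    d=M.T@(np.array([x,y,z])-p)*1000;r=np.degrees(R.from_matrix(M.T@W).as_rotvec())
    print("t",o["clock"],"pos",p,"F",o["ft_force"],"tau",o["ft_torque"],"grip",round(o["grip_width"],4))
    print("yaw",round(np.arctan2(M[1,0],M[0,0]),4),"tilt",M[:2,2],"jog",d.round(1),r.round(2));return d,r
E
python3 -c "
from h import *
to(.499,-.2275,.061,.2)"
```

```text
t 3.05 pos [ 0.5109 -0.2329  0.0747] F [ 0.4832 -0.0116 -0.2054] tau [ 0.0133 -0.0059 -0.042 ] grip 0.0297
yaw 0.1955 tilt [ 0.0258 -0.0126] jog [-10.9  -7.8  13.3] [ 1.   -1.31 -0.27]
```

Request:
{"name": "jog_arm", "arguments": {
  "deltas": [
    [[-6, -4, 0, 1.0, -1.3, -0.3, 45], [-5, -4, 6, 0, 0, 0, 45], [0, 0, 7, 0, 0, 0, 45], [0, 0, 0, 0, 0, 0, 45]]
  ]
}}

```text
clock: 3.45
eef_pos: [0.501, -0.2283, 0.0654]
tool_rot: [0.995, 0.1, 0.004, 0.002]
ft_force: [0.0, 0.9, 0.3]
grip_width: 0.0448
```

```bash
python3 -c "
from h import *
to(.499,-.2275,.061,.2)"
```

```text
t 3.45 pos [ 0.501  -0.2283  0.0654] F [0.0472 0.919  0.26  ] tau [ 0.0026 -0.0023  0.0245] grip 0.0448
yaw 0.2006 tilt [ 0.0084 -0.0036] jog [-1.9 -1.2  4.3] [ 0.3  -0.43  0.03]
```

Request:
{"name": "jog_arm", "arguments": {
  "deltas": [
    [[-2, -1, 5, 0.4, -0.5, 0, 45], [0, 0, 0, 0, 0, 0, 45], [0, 0, 0, 0, 0, 0, 5], [0, 0, 0, 0, 0, 0, 5], [0, 0, 0, 0, 0, 0, 5]]
  ]
}}

```text
clock: 3.95
eef_pos: [0.499, -0.2276, 0.0599]
tool_rot: [0.995, 0.1, -0.001, -0.001]
ft_force: [0.3, 0.9, 1.8]
grip_width: 0.0098
```

Request:
{"name": "jog_arm", "arguments": {
  "deltas": [
    [[0, 0, 0, 0, 0, 0, 5], [0, 0, 0, 0, 0, 0, 5]]
  ]
}}

```text
clock: 4.15
eef_pos: [0.499, -0.2276, 0.0599]
tool_rot: [0.995, 0.1, -0.001, -0.001]
ft_force: [0.2, 1.0, -0.4]
grip_width: 0.01
```

```bash
python3 -c "
from h import *
to(.499,-.2275,.061,.2)"
```

```text
t 4.15 pos [ 0.499  -0.2276  0.0599] F [ 0.2242  1.0477 -0.3943] tau [ 0.0079  0.0179 -0.0197] grip 0.01
yaw 0.2008 tilt [-0.0019  0.0017] jog [ 0.  -0.1 -1.1] [-0.12  0.09  0.04]
```

Request:
{"name": "jog_arm", "arguments": {
  "deltas": [
    [[0, 0, -2, 0, 0, 0, 5], [0, 0, -5, 0, 0, 0, 5], [0, 0, -9, 0, 0, 0, 5], [0, 0, -13, 0, 0, 0, 5], [0, 0, -16, 0, 0, 0, 5]]
  ]
}}

```text
clock: 4.65
eef_pos: [0.4948, -0.2258, 0.1024]
tool_rot: [0.995, 0.1, -0.006, -0.004]
ft_force: [0.5, 1.0, -4.6]
grip_width: 0.0102
```

Request:
{"name": "jog_arm", "arguments": {
  "deltas": [
    [[0, 0, -18, 0, 0, 0, 5], [0, 0, -18, 0, 0, 0, 5], [0, 0, -14, 0, 0, 0, 5], [0, 0, -9, 0, 0, 0, 5], [0, 0, -4, 0, 0, 0, 5]]
  ]
}}

```text
clock: 5.15
eef_pos: [0.4956, -0.2263, 0.1714]
tool_rot: [0.995, 0.1, -0.005, -0.004]
ft_force: [0.4, 0.2, -4.5]
grip_width: 0.0102
```

```bash
python3 -c "
from h import *
to(.511,.206,.165,-.006)"
```

```text
t 5.15 pos [ 0.4956 -0.2263  0.1714] F [ 0.3615  0.2371 -4.4529] tau [ 0.0094 -0.0247  0.013 ] grip 0.0102
yaw 0.2006 tilt [-0.0114  0.006 ] jog [ 101.3 -420.5    8.8] [-0.41  0.62 11.83]
```

Request:
{"name": "jog_arm", "arguments": {
  "deltas": [
    [[1, -4, 0, -0.2, 0.3, 0, 5], [2, -8, 0, -0.2, 0.3, 0, 5], [3, -12, 0, 0, 0, 0.3, 5], [3.5, -15, 0, 0, 0, 0.6, 5], [4, -17, 0, 0, 0, 0.8, 5]]
  ]
}}

```text
clock: 5.65
eef_pos: [0.4962, -0.1655, 0.1691]
tool_rot: [0.997, 0.083, -0.001, -0.002]
ft_force: [0.3, 0.9, -3.9]
grip_width: 0.01
```

Request:
{"name": "jog_arm", "arguments": {
  "deltas": [
    [[3.5, -18, 0, 0, 0, 0.8, 5], [3.5, -18, 0, 0, 0, 0.8, 5], [3, -18, 0, 0, 0, 0.8, 5], [3, -18, 0, 0, 0, 0.8, 5], [2.5, -18, 0, 0, 0, 0.8, 5]]
  ]
}}

```text
clock: 6.15
eef_pos: [0.495, -0.0644, 0.1655]
tool_rot: [0.999, 0.048, -0.005, -0.004]
ft_force: [-0.2, 0.4, -4.2]
grip_width: 0.0102
```

```bash
python3 -c "
from h import *
to(.511,.206,.165,-.006)"
```

```text
t 6.15 pos [ 0.495  -0.0644  0.1655] F [-0.1721  0.3832 -4.1995] tau [ 0.0018 -0.0198  0.0299] grip 0.0102
yaw 0.0957 tilt [-0.0112  0.0069] jog [  41.7 -267.6    2.1] [-0.42  0.62  5.82]
```

Request:
{"name": "jog_arm", "arguments": {
  "deltas": [
    [[3, -19, 0, -0.2, 0.2, 0.8, 5], [3, -20, 0, -0.1, 0.2, 0.7, 5], [3, -20, 0, -0.1, 0.2, 0.6, 5], [2, -20, 0, 0, 0, 0.6, 5], [2, -20, 0, 0, 0, 0.6, 5]]
  ]
}}

```text
clock: 6.65
eef_pos: [0.4963, 0.0336, 0.1621]
tool_rot: [1.0, 0.03, -0.004, -0.007]
ft_force: [0.9, -0.7, -4.0]
grip_width: 0.01
```

Request:
{"name": "jog_arm", "arguments": {
  "deltas": [
    [[2, -20, 0, 0, 0, 0.6, 5], [2, -20, 0, 0, 0, 0.5, 5], [2, -19, 0, 0, 0, 0.5, 5], [2, -17, 0, 0, 0, 0.4, 5], [2, -14, 0, 0, 0, 0.3, 5]]
  ]
}}

```text
clock: 7.15
eef_pos: [0.5033, 0.0701, 0.164]
tool_rot: [0.998, 0.051, -0.008, -0.031]
ft_force: [0.2, 0.5, -4.1]
grip_width: 0.0101
```

```bash
python3 -c "
from h import *
to(.511,.206,.165,-.006)"
```

```text
t 7.15 pos [0.5033 0.0701 0.164 ] F [ 0.221   0.5222 -4.1348] tau [-0.123  -0.0536  0.0277] grip 0.0101
yaw 0.1024 tilt [-0.0191  0.0602] jog [  21.5 -134.2    7. ] [-3.5   0.93  6.19]
```

```bash
python3 -c "
from h import *
o=get_obs();print(o)
s=camera('side');t=camera('top')
a=np.hstack([cv2.resize(s[100:400,150:450],(400,400)),cv2.resize(t[100:400,150:450],(400,400))])
cv2.imwrite('pics/c4.png',a[:,:,::-1])
print(get_obs()['eef_pos'],get_obs()['joint_pos'],get_obs()['tau'])
"
```

```text
{'clock': 7.15, 'joint_pos': array([ 0.1014,  0.3059, -0.088 ,  1.1898,  0.0619,  3.1406]), 'joint_vel': array([ 0.0666,  0.0445,  0.0788,  0.0387,  0.0702, -0.0032]), 'tau': array([ -0.1499, -41.3928,  25.2912,   0.0868,   0.2543,   0.0005]), 'eef_pos': array([0.5033, 0.0701, 0.164 ]), 'tool_rot': array([ 0.9982,  0.051 , -0.008 , -0.0306]), 'ft_force': array([ 0.221 ,  0.5222, -4.1348]), 'ft_torque': array([-0.123 , -0.0536,  0.0277]), 'grip_width': 0.010105649372900883}
[0.5036 0.0702 0.1641] [ 0.1017  0.3059 -0.0877  1.1895  0.0616  3.1405] [  0.2137 -41.1097  25.4816   0.1587   0.3928  -0.0006]
```

View pics/c4.png

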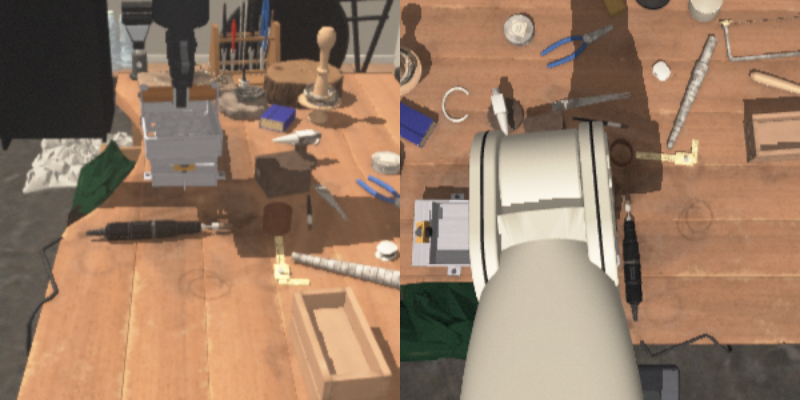

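The joint list shows the last joint at its 3.14 limit, so the tool stopped turning and tilted. The sieve is still level enough, hanging in front of the box. The box accepts it either way round, so I level it and turn it by about a half turn the other way, gently.

Request:
{"name": "jog_arm", "arguments": {
  "deltas": [
    [[0, 0, 0, -0.5, 0.1, -1, 5], [0, 0, 0, -0.8, 0.3, -2, 5], [0, 0, 0, -0.8, 0.3, -3, 5], [0, 0, 0, -0.7, 0.3, -4, 5], [0, 0, 0, -0.4, 0.2, -5, 5]]
  ]
}}

```text
clock: 7.75
eef_pos: [0.5034, 0.0689, 0.1639]
tool_rot: [0.982, 0.188, 0.007, -0.001]
ft_force: [0.6, 0.2, -3.7]
grip_width: 0.0103
```

Request:
{"name": "jog_arm", "arguments": {
  "deltas": [
    [[0, 0, 0, 0, 0, -6, 5], [0, 0, 0, 0, 0, -6, 5], [0, 0, 0, 0, 0, -6, 5], [0, 0, 0, 0, 0, -6, 5], [0, 0, 0, 0, 0, -6, 5]]
  ]
}}

```text
clock: 8.25
eef_pos: [0.502, 0.0686, 0.1642]
tool_rot: [0.894, 0.449, 0.007, 0.003]
ft_force: [0.4, 0.2, -4.5]
grip_width: 0.0105
```

```bash
python3 -c "
from h import *
to(.511,.07,.165,np.pi-.006)"
```

```text
t 8.25 pos [0.502  0.0686 0.1642] F [ 0.4004  0.2195 -4.4802] tau [ 0.033   0.0107 -0.0273] grip 0.0105
yaw 0.9307 tilt [0.0153 0.0021] jog [ 6.5  6.4 -0.7] [   1.03    0.35 -126.33]
```

Request:
{"name": "jog_arm", "arguments": {
  "deltas": [
    [[0, 0, 0, 0.3, 0, -6, 5], [0, 0, 0, 0.3, -0.2, -6, 5], [0, 0, 0, 0.2, -0.2, -6, 5], [0, 0, 0, 0, 0, -6, 5], [0, 0, 0, 0, 0, -6, 5]]
  ]
}}

```text
clock: 8.75
eef_pos: [0.5009, 0.0681, 0.1644]
tool_rot: [0.737, 0.676, 0.0, 0.0]
ft_force: [-0.0, 0.3, -5.4]
grip_width: 0.0101
```

Request:
{"name": "jog_arm", "arguments": {
  "deltas": [
    [[0, 0, 0, 0, 0, -6, 5], [0, 0, 0, 0, 0, -6, 5], [0, 0, 0, 0, 0, -6, 5], [0, 0, 0, 0, 0, -6, 5], [0, 0, 0, 0, 0, -6, 5]]
  ]
}}

```text
clock: 9.25
eef_pos: [0.4999, 0.0676, 0.1646]
tool_rot: [0.525, 0.851, -0.001, 0.001]
ft_force: [0.9, 0.5, -4.4]
grip_width: 0.0103
```

Request:
{"name": "jog_arm", "arguments": {
  "deltas": [
    [[0, 0, 0, 0, 0, -6, 5], [0, 0, 0, 0, 0, -6, 5], [0, 0, 0, 0, 0, -6, 5], [0, 0, 0, 0, 0, -5, 5], [0, 0, 0, 0, 0, -4, 5]]
  ]
}}

```text
clock: 9.75
eef_pos: [0.4988, 0.0671, 0.1648]
tool_rot: [0.298, 0.954, -0.002, 0.002]
ft_force: [0.1, -0.2, -4.6]
grip_width: 0.0101
```

```bash
python3 -c "
from h import *
to(.511,.07,.165,np.pi-.006)"
```

```text
t 9.75 pos [0.4988 0.0671 0.1648] F [ 0.0973 -0.212  -4.5706] tau [ 0.0268  0.0161 -0.0512] grip 0.0101
yaw 2.5356 tilt [ 0.0023 -0.0051] jog [-8.4  9.3 -0.2] [ -0.24   0.22 -34.38]
```

Request:
{"name": "jog_arm", "arguments": {
  "deltas": [
    [[0, 0, 0, 0, 0, -5, 5], [0, 0, 0, 0, 0, -5, 5], [0, 0, 0, 0, 0, -5, 5], [0, 0, 0, 0, 0, -5, 5], [0, 0, 0, 0, 0, -4, 5]]
  ]
}}

```text
clock: 10.25
eef_pos: [0.4977, 0.0666, 0.165]
tool_rot: [0.081, 0.997, -0.004, 0.002]
ft_force: [0.2, 0.7, -4.8]
grip_width: 0.01
```

Request:
{"name": "jog_arm", "arguments": {
  "deltas": [
    [[0, 0, 0, 0, 0, -3, 5], [0, 0, 0, 0, 0, -2, 5], [0, 4, 0, 0, 0, -1, 5], [0, 8, 0, 0, 0, 0, 5], [-1, 11, 0, 0, 0, 0, 5]]
  ]
}}

```text
clock: 10.75
eef_pos: [0.499, 0.0896, 0.1651]
tool_rot: [0.025, 1.0, -0.005, 0.002]
ft_force: [-0.0, 0.2, -4.3]
grip_width: 0.0101
```

Request:
{"name": "jog_arm", "arguments": {
  "deltas": [
    [[-2, 14, 0, 0, 0, 0, 5], [-2, 16, 0, 0, 0, 0, 5], [-2, 16, 0, 0, 0, 0, 5], [-2, 16, 0, 0, 0, 0, 5], [-1, 13, 0, 0, 0, 0, 5]]
  ]
}}

```text
clock: 11.25
eef_pos: [0.5127, 0.1724, 0.1643]
tool_rot: [0.024, 1.0, -0.004, 0.003]
ft_force: [0.1, -0.1, -3.9]
grip_width: 0.0101
```

```bash
python3 -c "
from h import *
to(.511,.206,.165,np.pi-.006)"
```

```text
t 11.25 pos [0.5127 0.1724 0.1643] F [ 0.0663 -0.1487 -3.8546] tau [ 0.0439 -0.0214  0.0154] grip 0.0101
yaw 3.0932 tilt [ 0.0048 -0.0077] jog [ 3.3 33.4 -0.9] [-0.43  0.29 -2.43]
```

Request:
{"name": "jog_arm", "arguments": {
  "deltas": [
    [[0, 11, 0, -0.2, 0.1, -1, 5], [1, 8, 0, -0.2, 0.1, -1, 5], [1, 6, 0, 0, 0, -0.4, 5], [1, 3, 0, 0, 0, 0, 5], [0, 0, 0, 0, 0, 0, 5]]
  ]
}}

```text
clock: 11.75
eef_pos: [0.5098, 0.2055, 0.1635]
tool_rot: [-0.0, 1.0, -0.0, 0.0]
ft_force: [-0.1, -0.6, -4.8]
grip_width: 0.0103
```

```bash
python3 -c "
from h import *
s=camera('side');to(.511,.206,.165,np.pi-.006)
a=cv2.resize(s[100:250,215:365],(600,600),interpolation=cv2.INTER_CUBIC)
cv2.imwrite('pics/c5.png',a[:,:,::-1])
"
```

```text
t 11.8 pos [0.5099 0.2052 0.1636] F [-0.1707  0.0201 -4.7132] tau [-0.0113 -0.0441  0.0421] grip 0.0099
yaw -3.141 tilt [ 0.0004 -0.0006] jog [-1.1  0.8 -1.4] [-0.03  0.02  0.38]
```

View pics/c5.png

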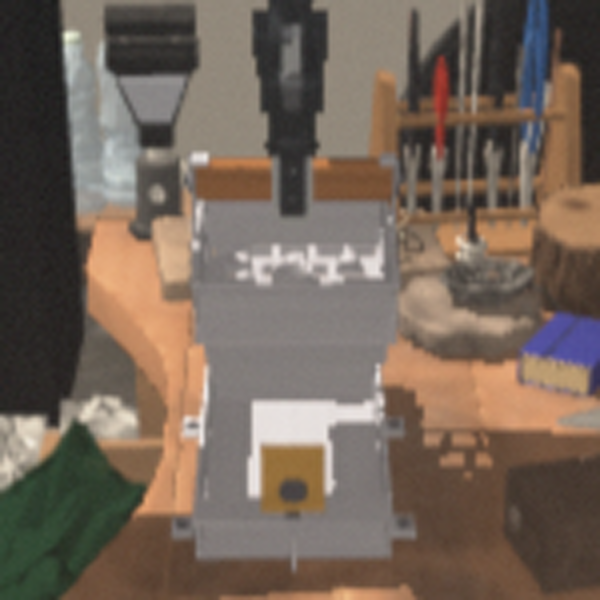

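```bash
python3 -c "
from h import *
q=lambda u,v:(215+u/4,100+v/4)
for u in (193,297,401): print('sieve near rim',at('side',q(u,283),.1517))
for u in (194.5,294,393.5): print('box near flange',at('side',q(u,521),.04))
for u in(262,293,325): print('stop',at('side',q(u,445),.069))
for u in(193,296,399): print('bar',at('side',q(u,200),.1737))
"
```

```text
sieve near rim [0.4602 0.1402 0.1517]
sieve near rim [0.5136 0.1401 0.1517]
sieve near rim [0.5673 0.14   0.1517]
box near flange [0.4591 0.089  0.04  ]
box near flange [0.5109 0.0881 0.04  ]
box near flange [0.5629 0.0872 0.04  ]
stop [0.4944 0.1182 0.069 ]
stop [0.5107 0.118  0.069 ]
stop [0.5276 0.1178 0.069 ]
bar [0.4587 0.2001 0.1737]
bar [0.5137 0.2004 0.1737]
bar [0.569  0.2008 0.1737]
```

The sieve hangs level over the box with the parts in it (rim corners (193,283),(401,283)). Its centre is about 2.5 mm to +x of the box, so I correct that and go down.

Request:
{"name": "jog_arm", "arguments": {
  "deltas": [
    [[1.5, 0, 5, 0, 0, 0.2, 5], [1, 0, 10, 0, 0, 0.2, 5], [0, 0, 14, 0, 0, 0, 5], [0, 0, 14, 0, 0, 0, 5], [0, 0, 9, 0, 0, 0, 5]]
  ]
}}

```text
clock: 12.3
eef_pos: [0.5079, 0.203, 0.1095]
tool_rot: [0.006, 1.0, -0.0, 0.002]
ft_force: [0.3, -0.2, -4.2]
grip_width: 0.0103
```

Request:
{"name": "jog_arm", "arguments": {
  "deltas": [
    [[0, 0, 4, 0, 0, 0, 5], [0, 0, 0, 0, 0, 0, 5]]
  ]
}}

```text
clock: 12.5
eef_pos: [0.5064, 0.2018, 0.1029]
tool_rot: [0.006, 1.0, -0.001, -0.001]
ft_force: [0.7, -0.5, -4.5]
grip_width: 0.0102
```

```bash
python3 -c "
from h import *
to(.5074,.206,.102,np.pi-.006)"
```

```text
t 12.5 pos [0.5064 0.2018 0.1029] F [ 0.7254 -0.5391 -4.4734] tau [-0.0135  0.0559 -0.0324] grip 0.0102
yaw 3.1295 tilt [-0.001  -0.0021] jog [-1.   4.2  0.9] [-0.12 -0.06 -0.35]
```

Request:
{"name": "jog_arm", "arguments": {
  "deltas": [
    [[-1, 4, 0, -0.1, -0.1, -0.4, 5], [0, 1, 0, 0, 0, 0, 5], [0, 0, 0, 0, 0, 0, 5]]
  ]
}}

```text
clock: 12.8
eef_pos: [0.5085, 0.2075, 0.104]
tool_rot: [0.002, 1.0, 0.0, 0.001]
ft_force: [-0.4, 0.0, -3.2]
grip_width: 0.0102
```

```bash
python3 -c "
from h import *
s=camera('side');to(.5074,.206,.102,np.pi-.006)
a=cv2.resize(s[130:240,235:345],(800,600),interpolation=cv2.INTER_CUBIC)
a=cv2.resize(s[145:235,240:340],(660,594),interpolation=cv2.INTER_CUBIC)
cv2.imwrite('pics/c6.png',a[:,:,::-1])
"
```

```text
t 12.85 pos [0.5086 0.2075 0.1041] F [ 0.5445  0.1147 -4.9685] tau [-0.0306  0.0279  0.0143] grip 0.0099
yaw 3.1367 tilt [0.0032 0.0008] jog [ 1.2 -1.6  2.1] [0.05 0.18 0.06]
```

View pics/c6.png

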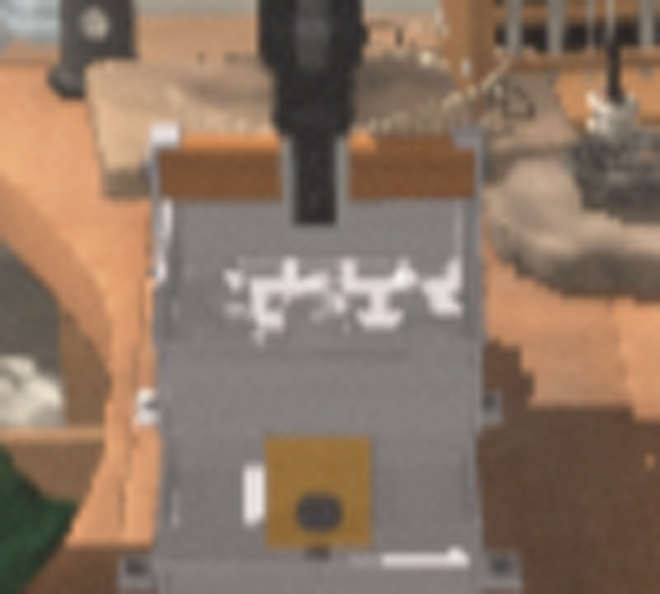

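```bash
python3 -c "
from h import *
q=lambda u,v:(240+u/6.6,145+v/6.6)
print('bar',at('side',q(316.5,150),.135),'grip',at('side',q(316,222),.104),'stop',at('side',q(318,437),.069),at('side',q(319,548),.04))
for u in(152,481):print(at('side',q(u,150),.135))
"
```

```text
bar [0.5111 0.1954 0.135 ] grip [0.5107 0.2069 0.104 ] stop [0.5106 0.1182 0.069 ] [0.5106 0.0974 0.04  ]
[0.457  0.1954 0.135 ]
[0.5655 0.1954 0.135 ]
```

Sieve and box line up within about 1 mm (bar centre 0.5111, stop 0.5106 in the same camera). The stop buffer shows at crop (318,512), clear of the tray. Lowering in steps, watching the force.

Request:
{"name": "jog_arm", "arguments": {
  "deltas": [
    [[0, 0, 3, 0, 0.1, 0, 5], [0, 0, 3, 0, 0.1, 0, 5], [0, 0, 3, 0, 0, 0, 5], [0, 0, 2, 0, 0, 0, 5], [0, 0, 0, 0, 0, 0, 5]]
  ]
}}

```text
clock: 13.35
eef_pos: [0.509, 0.2078, 0.0929]
tool_rot: [0.002, 1.0, 0.001, 0.0]
ft_force: [0.0, 0.2, -3.7]
grip_width: 0.0101
```

```bash
python3 -c "
from h import *
to(.5086,.206,.0865,np.pi-.006)"
```

```text
t 13.35 pos [0.509  0.2078 0.0929] F [ 0.0297  0.1731 -3.7086] tau [-0.0429  0.0192  0.0025] grip 0.0101
yaw 3.1369 tilt [0.0008 0.0013] jog [ 0.4 -1.8  6.4] [0.07 0.05 0.07]
```

Request:
{"name": "jog_arm", "arguments": {
  "deltas": [
    [[0, 0, 2, 0, 0, 0, 5], [0, 0, 2, 0, 0, 0, 5], [0, 0, 0, 0, 0, 0, 5]]
  ]
}}

```text
clock: 13.65
eef_pos: [0.5089, 0.2077, 0.0884]
tool_rot: [0.002, 1.0, 0.001, 0.0]
ft_force: [0.1, 0.1, -4.2]
grip_width: 0.0101
```

```bash
python3 -c "
from h import *
to(.5086,.206,.0865,np.pi-.006)"
```

```text
t 13.65 pos [0.5089 0.2077 0.0884] F [ 0.1281  0.0975 -4.2111] tau [-0.0441  0.0104 -0.0196] grip 0.0101
yaw 3.1368 tilt [0.0005 0.0011] jog [ 0.3 -1.7  1.9] [0.06 0.03 0.07]
```

Request:
{"name": "jog_arm", "arguments": {
  "deltas": [
    [[0, 0, 1, 0, 0, 0, 5], [0, 0, 0.5, 0, 0, 0, 5], [0, 0, 0, 0, 0, 0, 5]]
  ]
}}

```text
clock: 13.95
eef_pos: [0.509, 0.2077, 0.0868]
tool_rot: [0.002, 1.0, 0.001, 0.0]
ft_force: [0.7, -0.6, -4.2]
grip_width: 0.0102
```

Request:
{"name": "jog_arm", "arguments": {
  "deltas": [
    [[0, 0, 0.4, 0, 0, 0, 5], [0, 0, 0, 0, 0, 0, 5]]
  ]
}}

```text
clock: 14.15
eef_pos: [0.509, 0.2077, 0.0865]
tool_rot: [0.002, 1.0, 0.001, 0.0]
ft_force: [0.5, -0.2, -4.4]
grip_width: 0.0102
```

```bash
python3 -c "
from h import *
to(.5086,.206,.0865,np.pi-.006)"
```

```text
t 14.15 pos [0.509  0.2077 0.0865] F [ 0.5102 -0.2384 -4.4325] tau [-0.0301  0.0015 -0.0176] grip 0.0102
yaw 3.1368 tilt [0.0008 0.0013] jog [ 0.4 -1.7 -0. ] [0.07 0.04 0.07]
```

Request:
{"name": "jog_arm", "arguments": {
  "deltas": [
    [[0, 0, 0.4, 0, 0, 0, 5], [0, 0, 0, 0, 0, 0, 5]]
  ]
}}

```text
clock: 14.35
eef_pos: [0.509, 0.2078, 0.0861]
tool_rot: [0.002, 1.0, 0.001, 0.0]
ft_force: [-0.0, 0.1, -5.3]
grip_width: 0.0102
```

Request:
{"name": "jog_arm", "arguments": {
  "deltas": [
    [[0, 0, 0.3, 0, 0, 0, 5], [0, 0, 0, 0, 0, 0, 5]]
  ]
}}

```text
clock: 14.55
eef_pos: [0.509, 0.2078, 0.086]
tool_rot: [0.002, 1.0, 0.001, 0.0]
ft_force: [-0.3, 0.0, -3.8]
grip_width: 0.0098
```

Request:
{"name": "jog_arm", "arguments": {
  "deltas": [
    [[0, 0, 0.3, 0, 0, 0, 5], [0, 0, 0, 0, 0, 0, 5]]
  ]
}}

```text
clock: 14.75
eef_pos: [0.509, 0.2079, 0.086]
tool_rot: [0.002, 1.0, 0.001, 0.001]
ft_force: [0.1, 0.0, -4.1]
grip_width: 0.0102
```

Request:
{"name": "jog_arm", "arguments": {
  "deltas": [
    [[0, 0, 0.5, 0, 0, 0, 5], [0, 0, 0, 0, 0, 0, 5]]
  ]
}}

```text
clock: 14.95
eef_pos: [0.5091, 0.2079, 0.086]
tool_rot: [0.002, 1.0, 0.001, 0.001]
ft_force: [-1.0, 0.2, -3.8]
grip_width: 0.0099
```

```bash
python3 -c "
from h import *
to(.5086,.206,.0865,np.pi-.006);camera('top');to(.5086,.206,.0865,np.pi-.006);camera('top');to(.5086,.206,.0865,np.pi-.006)"
```

```text
t 14.95 pos [0.5091 0.2079 0.086 ] F [-1.0324  0.2186 -3.7717] tau [-0.0902  0.0814 -0.0169] grip 0.0099
yaw 3.1367 tilt [0.0015 0.0016] jog [ 0.5 -1.9 -0.5] [0.09 0.09 0.06]
t 15.0 pos [0.509  0.2079 0.0859] F [-0.526  -0.2052 -2.6635] tau [-0.1315  0.2154  0.0026] grip 0.01
yaw 3.1367 tilt [0.0014 0.0016] jog [ 0.4 -1.9 -0.6] [0.09 0.08 0.07]
t 15.05 pos [0.509  0.2079 0.0859] F [-1.2202 -0.4661 -2.8547] tau [-0.141   0.2286 -0.0699] grip 0.0096
yaw 3.1367 tilt [0.0014 0.0016] jog [ 0.4 -1.9 -0.6] [0.09 0.08 0.06]
```

Request:
{"name": "jog_arm", "arguments": {
  "deltas": [
    [[0, 0, 0.4, 0.1, 0.1, 0, 5], [0, 0, 0, 0, 0, 0, 5]]
  ]
}}

```text
clock: 15.25
eef_pos: [0.5092, 0.2079, 0.086]
tool_rot: [0.003, 1.0, -0.0, 0.0]
ft_force: [-0.9, -0.0, -2.6]
grip_width: 0.0099
```

Request:
{"name": "jog_arm", "arguments": {
  "deltas": [
    [[0, 0, 0.4, 0.05, 0.05, 0, 5], [0, 0, 0, 0, 0, 0, 5]]
  ]
}}

```text
clock: 15.45
eef_pos: [0.5092, 0.208, 0.086]
tool_rot: [0.003, 1.0, -0.0, -0.0]
ft_force: [-1.3, 0.1, -1.7]
grip_width: 0.0102
```

```bash
python3 -c "
from h import *
to(.5086,.206,.0865,np.pi-.006);camera('top');to(.5086,.206,.0865,np.pi-.006)"
```

```text
t 15.45 pos [0.5092 0.208  0.086 ] F [-1.2717  0.1353 -1.6818] tau [-0.0606  0.1484 -0.06  ] grip 0.0102
yaw 3.1365 tilt [-0.0008 -0.0008] jog [ 0.5 -2.  -0.5] [-0.05 -0.04  0.05]
t 15.5 pos [0.5091 0.208  0.0859] F [-2.0851 -0.1852 -0.4772] tau [-0.0587  0.2064 -0.0548] grip 0.0102
yaw 3.1365 tilt [-0.0009 -0.0007] jog [ 0.5 -2.  -0.6] [-0.04 -0.05  0.05]
```

Request:
{"name": "jog_arm", "arguments": {
  "deltas": [
    [[0.6, 2, 0.3, 0, 0, 0, 5], [0, 3, 0, 0, 0, 0, 5], [0, 3, 0, 0, 0, 0, 5], [0, 1, 0, 0, 0, 0, 5], [0, 0, 0, 0, 0, 0, 5]]
  ]
}}

```text
clock: 16.0
eef_pos: [0.5092, 0.2174, 0.0859]
tool_rot: [0.003, 1.0, -0.001, 0.0]
ft_force: [-1.9, -1.5, 0.7]
grip_width: 0.0101
```

```bash
python3 -c "
from h import *
to(.5086,.206,.0865,np.pi-.006)"
```

```text
t 16.0 pos [0.5092 0.2174 0.0859] F [-1.8662 -1.5144  0.6792] tau [-0.2071  0.1602 -0.0792] grip 0.0101
yaw 3.1359 tilt [ 0.0005 -0.0015] jog [  0.5 -11.4  -0.6] [-0.09  0.03  0.02]
```

Request:
{"name": "jog_arm", "arguments": {
  "deltas": [
    [[0.8, 2, 0, 0, 0, 0, 5], [0, 2, 0, 0, 0, 0, 5], [0, 0, 0, 0, 0, 0, 5]]
  ]
}}

```text
clock: 16.3
eef_pos: [0.5091, 0.2222, 0.0859]
tool_rot: [0.003, 1.0, -0.0, 0.001]
ft_force: [-0.7, -0.5, -0.1]
grip_width: 0.0101
```

Request:
{"name": "jog_arm", "arguments": {
  "deltas": [
    [[0, 2, 0, 0, 0, 0, 5], [0, 0, 0, 0, 0, 0, 5]]
  ]
}}

```text
clock: 16.5
eef_pos: [0.5091, 0.2246, 0.0859]
tool_rot: [0.003, 1.0, -0.0, 0.001]
ft_force: [-1.0, 0.2, -0.4]
grip_width: 0.01
```

Request:
{"name": "jog_arm", "arguments": {
  "deltas": [
    [[0, 2, 0, 0, 0, 0, 5], [0, 0, 0, 0, 0, 0, 5]]
  ]
}}

```text
clock: 16.7
eef_pos: [0.5091, 0.226, 0.0859]
tool_rot: [0.003, 1.0, -0.001, 0.001]
ft_force: [-0.3, -2.1, 0.0]
grip_width: 0.0101
```

Request:
{"name": "jog_arm", "arguments": {
  "deltas": [
    [[0, 2, 0, 0, 0, 0, 5], [0, 0, 0, 0, 0, 0, 5]]
  ]
}}

```text
clock: 16.9
eef_pos: [0.5092, 0.2267, 0.086]
tool_rot: [0.003, 1.0, -0.002, 0.001]
ft_force: [0.0, -3.4, 0.3]
grip_width: 0.01
```

Request:
{"name": "jog_arm", "arguments": {
  "deltas": [
    [[0, -3, 0, 0, 0, 0, 5], [0, -5, 0, 0, 0, 0, 5], [0, -6, 0, 0, 0, 0, 5], [0, -6, 0, 0, 0, 0, 5], [0, -5, 0, 0, 0, 0, 5]]
  ]
}}

```text
clock: 17.4
eef_pos: [0.5089, 0.2031, 0.0859]
tool_rot: [0.002, 1.0, 0.001, 0.001]
ft_force: [-0.3, 0.5, -0.8]
grip_width: 0.01
```

```bash
python3 -c "
from h import *
to(.509,.206,.0859,np.pi-.006)"
```

```text
t 17.4 pos [0.5089 0.2031 0.0859] F [-0.3033  0.5408 -0.8084] tau [-0.0015  0.0995 -0.0673] grip 0.01
yaw 3.138 tilt [0.0019 0.0013] jog [-0.1  2.9 -0. ] [0.07 0.11 0.14]
```

Request:
{"name": "jog_arm", "arguments": {
  "deltas": [
    [[0, -1.5, 0, 0, 0, -0.1, 5], [0, -1.5, 0, 0, 0, 0, 5], [0, 0, 0, 0, 0, 0, 5]]
  ]
}}

```text
clock: 17.7
eef_pos: [0.5088, 0.1987, 0.0859]
tool_rot: [0.002, 1.0, 0.001, 0.001]
ft_force: [-0.6, 0.2, -0.6]
grip_width: 0.0098
```

Request:
{"name": "jog_arm", "arguments": {
  "deltas": [
    [[0, -2, 0, 0, 0, 0, 5], [0, 0, 0, 0, 0, 0, 5]]
  ]
}}

```text
clock: 17.9
eef_pos: [0.5089, 0.1968, 0.0859]
tool_rot: [0.001, 1.0, 0.001, 0.001]
ft_force: [-0.3, 0.5, -1.1]
grip_width: 0.0102
```

Request:
{"name": "jog_arm", "arguments": {
  "deltas": [
    [[0, -2, 0, 0, 0, 0, 5], [0, 0, 0, 0, 0, 0, 5]]
  ]
}}

```text
clock: 18.1
eef_pos: [0.5089, 0.196, 0.086]
tool_rot: [0.001, 1.0, 0.002, 0.001]
ft_force: [-1.1, 2.0, -2.2]
grip_width: 0.0099
```

Request:
{"name": "jog_arm", "arguments": {
  "deltas": [
    [[0, -2, 0.2, 0, 0, 0, 5], [0, 0, 0, 0, 0, 0, 5]]
  ]
}}

```text
clock: 18.3
eef_pos: [0.5088, 0.1954, 0.0863]
tool_rot: [0.001, 1.0, 0.003, 0.001]
ft_force: [-1.0, 3.0, -1.8]
grip_width: 0.0102
```

Request:
{"name": "jog_arm", "arguments": {
  "deltas": [
    [[0, 18, 0, 0, 0, 0, 5]]
  ]
}}

```text
clock: 18.4
eef_pos: [0.5086, 0.2109, 0.086]
tool_rot: [0.002, 1.0, 0.002, 0.001]
ft_force: [0.8, -0.8, -2.3]
grip_width: 0.0103
```

Request:
{"name": "jog_arm", "arguments": {
  "deltas": [
    [[0, 3, 0, 0, 0, 0, 5]]
  ]
}}

```text
clock: 18.5
eef_pos: [0.5089, 0.2145, 0.0859]
tool_rot: [0.002, 1.0, 0.001, 0.001]
ft_force: [0.6, 0.4, -0.1]
grip_width: 0.0101
```

Request:
{"name": "jog_arm", "arguments": {
  "deltas": [
    [[0, 0, 0, 0, 0, 0, 5]]
  ]
}}

```text
clock: 18.6
eef_pos: [0.5089, 0.2142, 0.0859]
tool_rot: [0.001, 1.0, 0.001, 0.001]
ft_force: [-0.7, 1.0, 0.1]
grip_width: 0.0104
```

```bash
python3 -c "
from h import *
to(.509,.206,.0859,np.pi-.006)"
```

```text
t 18.6 pos [0.5089 0.2142 0.0859] F [-0.6855  0.986   0.0796] tau [ 0.0206  0.2194 -0.0299] grip 0.0104
yaw 3.1392 tilt [0.002  0.0016] jog [-0.1 -8.2 -0. ] [0.09 0.11 0.2 ]
```

Request:
{"name": "jog_arm", "arguments": {
  "deltas": [
    [[0, 9, 0, 0.1, 0.1, 0.2, 5], [0, 4, 0, 0, 0, 0, 5], [0, 1, 0, 0, 0, 0, 5]]
  ]
}}

```text
clock: 18.9
eef_pos: [0.5092, 0.226, 0.086]
tool_rot: [0.004, 1.0, -0.003, 0.0]
ft_force: [-1.3, -3.7, 2.0]
grip_width: 0.0101
```

Request:
{"name": "jog_arm", "arguments": {
  "deltas": [
    [[0, -24, 0, 0, 0, 0, 5], [0, -4, 0, 0, 0, 0, 5], [0, -2, 0, 0, 0, 0, 5]]
  ]
}}

```text
clock: 19.2
eef_pos: [0.5089, 0.1969, 0.0859]
tool_rot: [0.004, 1.0, -0.001, 0.0]
ft_force: [1.1, 1.4, -2.1]
grip_width: 0.01
```

Request:
{"name": "jog_arm", "arguments": {
  "deltas": [
    [[0, -2, 0, 0, 0, 0, 5]]
  ]
}}

```text
clock: 19.3
eef_pos: [0.509, 0.1958, 0.086]
tool_rot: [0.003, 1.0, -0.0, 0.0]
ft_force: [-1.5, 3.7, -1.4]
grip_width: 0.0101
```

Request:
{"name": "jog_arm", "arguments": {
  "deltas": [
    [[0, 24, 0, 0, 0, 0, 5], [0, 4, 0, 0, 0, 0, 5], [0, 2, 0, 0, 0, 0, 5]]
  ]
}}

```text
clock: 19.6
eef_pos: [0.5092, 0.2257, 0.0859]
tool_rot: [0.004, 1.0, -0.001, 0.0]
ft_force: [-1.3, -3.7, 0.9]
grip_width: 0.0098
```

Request:
{"name": "jog_arm", "arguments": {
  "deltas": [
    [[0, 2, 0, 0, 0, 0, 5]]
  ]
}}

```text
clock: 19.7
eef_pos: [0.5092, 0.2267, 0.086]
tool_rot: [0.004, 1.0, -0.003, 0.0]
ft_force: [-1.9, -4.4, 2.9]
grip_width: 0.01
```

```bash
python3 -c "
from h import *
to(.509,.206,.0859,np.pi-.006)"
```

```text
t 19.7 pos [0.5092 0.2267 0.086 ] F [-1.9344 -4.4184  2.9254] tau [-0.8853  0.0686  0.0084] grip 0.01
yaw 3.1334 tilt [ 0.0003 -0.0053] jog [  0.1 -20.7   0.2] [-0.3   0.02 -0.13]
```

Strokes work well, with 3.5–4.5 N on each buffer. Continuing several full strokes, then looking.

Request:
{"name": "jog_arm", "arguments": {
  "deltas": [
    [[0, -24, 0, 0, 0, 0, 5], [0, -5, 0, 0, 0, 0, 5], [0, -2, 0, 0, 0, 0, 5], [0, -2, 0, 0, 0, 0, 5]]
  ]
}}

```text
clock: 20.1
eef_pos: [0.509, 0.1954, 0.086]
tool_rot: [0.003, 1.0, 0.0, 0.0]
ft_force: [-1.1, 4.0, -1.3]
grip_width: 0.0099
```

Request:
{"name": "jog_arm", "arguments": {
  "deltas": [
    [[0, 24, 0, 0, 0, 0, 5], [0, 4, 0, 0, 0, 0, 5], [0, 2, 0, 0, 0, 0, 5], [0, 2, 0, 0, 0, 0, 5]]
  ]
}}

```text
clock: 20.5
eef_pos: [0.5092, 0.2263, 0.0859]
tool_rot: [0.004, 1.0, -0.002, 0.0]
ft_force: [-0.7, -5.5, 1.8]
grip_width: 0.0098
```

Request:
{"name": "jog_arm", "arguments": {
  "deltas": [
    [[0, -24, 0, 0, 0, 0, 5], [0, -5, 0, 0, 0, 0, 5], [0, -2, 0, 0, 0, 0, 5], [0, -2, 0, 0, 0, 0, 5]]
  ]
}}

```text
clock: 20.9
eef_pos: [0.5089, 0.1951, 0.0861]
tool_rot: [0.003, 1.0, 0.001, -0.0]
ft_force: [-1.9, 4.7, 0.8]
grip_width: 0.0103
```

Request:
{"name": "jog_arm", "arguments": {
  "deltas": [
    [[0, 24, 0, 0, 0, 0, 5], [0, 4, 0, 0, 0, 0, 5], [0, 2, 0, 0, 0, 0, 5], [0, 2, 0, 0, 0, 0, 5]]
  ]
}}

```text
clock: 21.3
eef_pos: [0.5092, 0.2261, 0.0859]
tool_rot: [0.004, 1.0, -0.002, -0.0]
ft_force: [-0.7, -3.1, 1.8]
grip_width: 0.0099
```

```bash
python3 -c "
from h import *
s=camera('side');to(.509,.206,.0859,np.pi-.006)
cv2.imwrite('pics/s7.png',s[:,:,::-1])
a=cv2.resize(s[145:205,250:330],(800,600),interpolation=cv2.INTER_CUBIC)
cv2.imwrite('pics/c7.png',a[:,:,::-1])
for n in('ring_1','saucer_1'):
  for d in masks_of(n,'side'):print(n,round(d['conf'],2),d['at'],d['pixels'].sum())
"
```

```text
t 21.35 pos [0.5092 0.2262 0.0859] F [-0.1822 -2.3592 -1.069 ] tau [-0.384  -0.0451 -0.0042] grip 0.0101
yaw 3.1335 tilt [-0.0001 -0.0027] jog [  0.1 -20.2   0.1] [-0.16 -0.01 -0.12]
saucer_1 0.56 [289.8, 229.2] 1256
```

View pics/c7.png

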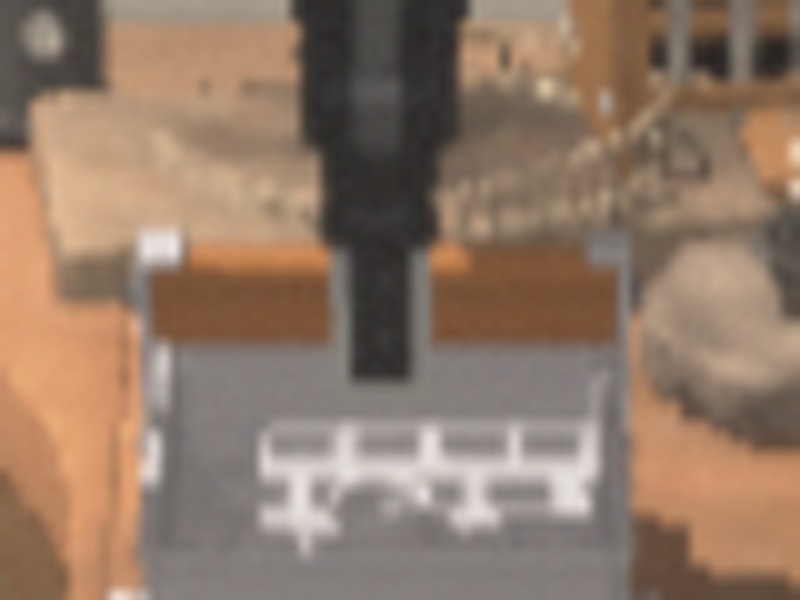

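The rear floor rows (crop y 440–500) look clear of saucers; there's a ring-like shape near (390,500), and the near rows are in shadow. I'll do more strokes at varied speeds, then weigh the sieve and look with contrast enhanced.

Request:
{"name": "jog_arm", "arguments": {
  "deltas": [
    [[0, -26, 0, 0, 0, 0, 5], [0, -3, 0, 0, 0, 0, 5], [0, -2, 0, 0, 0, 0, 5], [0, -1, 0, 0, 0, 0, 5]]
  ]
}}

```text
clock: 21.85
eef_pos: [0.5089, 0.1958, 0.0862]
tool_rot: [0.004, 1.0, 0.002, -0.0]
ft_force: [0.1, 2.3, -0.9]
grip_width: 0.0101
```

Request:
{"name": "jog_arm", "arguments": {
  "deltas": [
    [[0, 26, 0, 0, 0, 0, 5], [0, 3, 0, 0, 0, 0, 5], [0, 2, 0, 0, 0, 0, 5], [0, 2, 0, 0, 0, 0, 5]]
  ]
}}

```text
clock: 22.25
eef_pos: [0.5091, 0.2271, 0.0859]
tool_rot: [0.004, 1.0, -0.001, -0.0]
ft_force: [-0.1, -5.4, 2.1]
grip_width: 0.01
```

Request:
{"name": "jog_arm", "arguments": {
  "deltas": [
    [[0, -18, 0, 0, 0, 0, 5], [0, -10, 0, 0, 0, 0, 5], [0, -2, 0, 0, 0, 0, 5], [0, -2, 0, 0, 0, 0, 5]]
  ]
}}

```text
clock: 22.65
eef_pos: [0.5089, 0.196, 0.0861]
tool_rot: [0.004, 1.0, 0.002, -0.0]
ft_force: [-0.5, 2.7, -0.6]
grip_width: 0.0101
```

Request:
{"name": "jog_arm", "arguments": {
  "deltas": [
    [[0, 18, 0, 0, 0, 0, 5], [0, 10, 0, 0, 0, 0, 5], [0, 2, 0, 0, 0, 0, 5], [0, 2, 0, 0, 0, 0, 5]]
  ]
}}

```text
clock: 23.05
eef_pos: [0.5091, 0.2267, 0.0859]
tool_rot: [0.005, 1.0, -0.001, -0.001]
ft_force: [0.6, -4.8, 0.9]
grip_width: 0.0101
```

Request:
{"name": "jog_arm", "arguments": {
  "deltas": [
    [[0, -26, 0, 0, 0, 0, 5], [0, -3, 0, 0, 0, 0, 5], [0, -2, 0, 0, 0, 0, 5], [0, -1, 0, 0, 0, 0, 5]]
  ]
}}

```text
clock: 23.45
eef_pos: [0.5088, 0.1964, 0.0862]
tool_rot: [0.004, 1.0, 0.002, -0.001]
ft_force: [-1.2, 3.0, -1.7]
grip_width: 0.0101
```

Request:
{"name": "jog_arm", "arguments": {
  "deltas": [
    [[0, 18, 0, 0, 0, 0, 5], [0, -14, 0, 0, 0, 0, 5], [0, 18, 0, 0, 0, 0, 5], [0, 5, 0, 0, 0, 0, 5], [0, 2, 0, 0, 0, 0, 5]]
  ]
}}

```text
clock: 23.95
eef_pos: [0.5089, 0.2253, 0.0859]
tool_rot: [0.004, 1.0, 0.001, -0.001]
ft_force: [0.6, -2.2, -1.3]
grip_width: 0.01
```

```bash
python3 -c "
from h import *
to(.509,.206,.0859,np.pi-.006)"
```

```text
t 23.95 pos [0.5089 0.2253 0.0859] F [ 0.5641 -2.2128 -1.2952] tau [-0.5752 -0.0528  0.0061] grip 0.01
yaw 3.1339 tilt [-0.0015  0.0013] jog [ -0.2 -19.3  -0. ] [ 0.08 -0.08 -0.1 ]
```

Request:
{"name": "jog_arm", "arguments": {
  "deltas": [
    [[0, -24, 0, 0, 0, 0, 5], [0, 16, 0, 0, 0, 0, 5], [0, -18, 0, 0, 0, 0, 5], [0, -4, 0, 0, 0, 0, 5], [0, -2, 0, 0, 0, 0, 5]]
  ]
}}

```text
clock: 24.45
eef_pos: [0.5085, 0.195, 0.0864]
tool_rot: [0.003, 1.0, 0.003, -0.001]
ft_force: [-0.3, 5.3, -1.3]
grip_width: 0.0101
```

Request:
{"name": "jog_arm", "arguments": {
  "deltas": [
    [[0, 26, 0, 0, 0, 0, 5], [0, 3, 0, 0, 0, 0, 5], [0, 2, 0, 0, 0, 0, 5], [0, 2, 0, 0, 0, 0, 5]]
  ]
}}

```text
clock: 24.85
eef_pos: [0.5085, 0.2264, 0.0859]
tool_rot: [0.004, 1.0, 0.0, -0.001]
ft_force: [-0.4, -4.6, 0.5]
grip_width: 0.0102
```

Request:
{"name": "jog_arm", "arguments": {
  "deltas": [
    [[0, -24, 0, 0, 0, 0, 5], [0, -5, 0, 0, 0, 0, 5], [0, -2, 0, 0, 0, 0, 5], [0, -1, 0, 0, 0, 0, 5]]
  ]
}}

```text
clock: 25.25
eef_pos: [0.5088, 0.1957, 0.0864]
tool_rot: [0.003, 1.0, 0.003, -0.001]
ft_force: [-0.1, 3.1, -1.3]
grip_width: 0.0101
```

Request:
{"name": "jog_arm", "arguments": {
  "deltas": [
    [[0, 20, 0, 0, 0, 0, 5], [0, 8, 0, 0, 0, 0, 5], [0, 2, 0, 0, 0, 0, 5], [0, 2, 0, 0, 0, 0, 5]]
  ]
}}

```text
clock: 25.65
eef_pos: [0.5087, 0.2266, 0.086]
tool_rot: [0.004, 1.0, -0.0, -0.001]
ft_force: [0.0, -4.3, -0.6]
grip_width: 0.0101
```

Request:
{"name": "jog_arm", "arguments": {
  "deltas": [
    [[0, -26, 0, 0, 0, 0, 5], [0, -3, 0, 0, 0, 0, 5], [0, -2, 0, 0, 0, 0, 5], [0, -1, 0, 0, 0, 0, 5]]
  ]
}}

```text
clock: 26.05
eef_pos: [0.5087, 0.1958, 0.0863]
tool_rot: [0.003, 1.0, 0.002, -0.001]
ft_force: [-0.9, 2.6, -2.5]
grip_width: 0.0105
```

Request:
{"name": "jog_arm", "arguments": {
  "deltas": [
    [[0, 24, 0, 0, 0, 0, 5], [0, 4, 0, 0, 0, 0, 5], [0, 2, 0, 0, 0, 0, 5], [0, 2, 0, 0, 0, 0, 5]]
  ]
}}

```text
clock: 26.45
eef_pos: [0.5086, 0.2268, 0.086]
tool_rot: [0.004, 1.0, -0.0, -0.001]
ft_force: [-0.2, -4.8, 0.2]
grip_width: 0.0102
```

Request:
{"name": "jog_arm", "arguments": {
  "deltas": [
    [[0, -24, 0, 0, 0, 0, 5], [0, -5, 0, 0, 0, 0, 5], [0, -2, 0, 0, 0, 0, 5], [0, -1, 0, 0, 0, 0, 5]]
  ]
}}

```text
clock: 26.85
eef_pos: [0.5087, 0.196, 0.0863]
tool_rot: [0.003, 1.0, 0.002, -0.001]
ft_force: [-1.0, 1.9, -2.9]
grip_width: 0.01
```

Request:
{"name": "jog_arm", "arguments": {
  "deltas": [
    [[0, 4, 0, 0, 0, 0, 5], [0, 5, -1, 0, 0, 0, 5], [0, 3, -3, 0, 0, 0, 5], [0, 0, -5, 0, 0, 0, 5], [0, 0, -6, 0, 0, 0, 5]]
  ]
}}

```text
clock: 27.35
eef_pos: [0.5072, 0.2094, 0.1004]
tool_rot: [0.002, 1.0, 0.001, -0.003]
ft_force: [-0.4, -0.3, -3.7]
grip_width: 0.0103
```

Request:
{"name": "jog_arm", "arguments": {
  "deltas": [
    [[0, 0, -4, 0, 0, 0, 5], [0, 0, -1, 0, 0, 0, 5], [0, 0, 0, 0, 0, 0, 5]]
  ]
}}

```text
clock: 27.65
eef_pos: [0.508, 0.2098, 0.1075]
tool_rot: [0.002, 1.0, 0.001, -0.002]
ft_force: [-0.4, -0.2, -2.4]
grip_width: 0.0102
```

```bash
python3 -c "
from h import *
F=[]
for i in range(8):
  s=camera('side');F.append(get_obs()['ft_force'][2])
print(np.mean(F),np.std(F));to(.509,.206,.0859,np.pi-.006)
c=cv2.createCLAHE(3,(2,2))
a=cv2.resize(s[125:195,240:340],(800,560),interpolation=cv2.INTER_CUBIC)
l=cv2.cvtColor(a,cv2.COLOR_RGB2LAB);l[:,:,0]=c.apply(l[:,:,0]);a=cv2.cvtColor(l,cv2.COLOR_LAB2BGR)
cv2.imwrite('pics/c8.png',a)
for n in('ring_1','saucer_1'):
  for d in masks_of(n,'side'):print(n,round(d['conf'],2),d['at'],d['pixels'].sum())
"
```

```text
-3.6485577979004056 0.46202530814432147
t 28.05 pos [0.5077 0.2097 0.1068] F [ 1.0296 -0.3082 -3.3788] tau [-0.0422 -0.0462  0.0248] grip 0.0105
yaw 3.1372 tilt [-0.0044  0.0018] jog [-1.4 -3.7 20.9] [ 0.1  -0.25  0.09]
ring_1 0.64 [289.3, 188.7] 69
ring_1 0.5 [288.5, 182.4] 2159
ring_1 0.49 [277.3, 188.5] 52
ring_1 0.43 [303.4, 195.2] 41
```

View pics/c8.png

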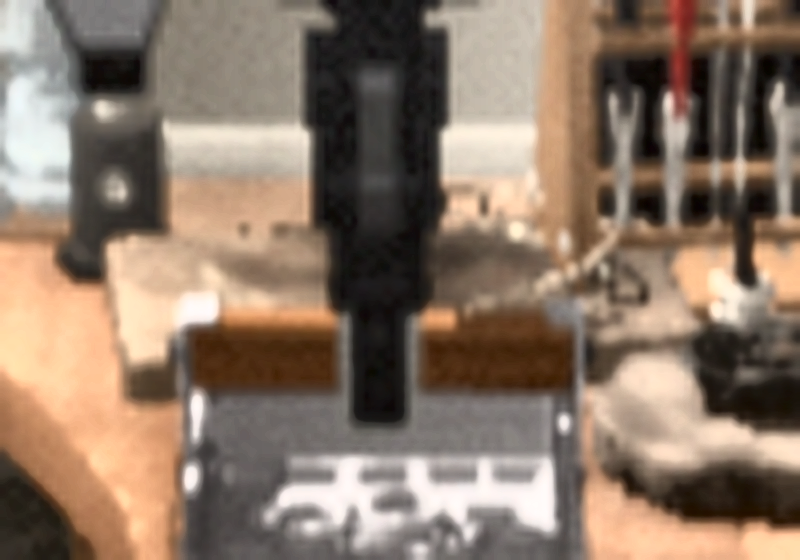

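The scale reads about 0.7 N lighter (six saucers weigh 0.6 N). The nets report three rings ((289,188), (277,188), (303,195)) and no saucers, but the near wall hides the front rows. I'll carry it level to the bare spot where it stood, and check from above there before setting it down.

Request:
{"name": "jog_arm", "arguments": {
  "deltas": [
    [[0, 0, -4, 0.1, -0.2, 0, 5], [0, 0, -8, 0, 0, 0, 5], [0, 0, -12, 0, 0, 0, 5], [0, 0, -14, 0, 0, 0, 5], [0, 0, -14, 0, 0, 0, 5]]
  ]
}}

```text
clock: 28.65
eef_pos: [0.5064, 0.2092, 0.161]
tool_rot: [0.002, 1.0, -0.001, -0.002]
ft_force: [0.6, 0.1, -3.7]
grip_width: 0.0101
```

Request:
{"name": "jog_arm", "arguments": {
  "deltas": [
    [[0, 0, -8, 0, 0, 0, 5], [0, 0, -3, 0, 0, 0, 5], [0, -3, 0, 0, 0, 0, 5], [0, -6, 0, 0, 0, 0, 5], [0, -9, 0, 0, 0, 0, 5]]
  ]
}}

```text
clock: 29.15
eef_pos: [0.508, 0.1918, 0.1766]
tool_rot: [0.001, 1.0, 0.001, 0.001]
ft_force: [-0.4, -0.5, -4.3]
grip_width: 0.0104
```

Request:
{"name": "jog_arm", "arguments": {
  "deltas": [
    [[0, -12, 0, 0, 0, 0, 5], [0, -15, 0, 0, 0, 0, 5], [0, -17, 0, 0, 0, 0, 5], [0, -18, 0, 0, 0, 0, 5], [0, -18, 0, 0, 0, 0, 5]]
  ]
}}

```text
clock: 29.65
eef_pos: [0.5057, 0.1041, 0.1741]
tool_rot: [0.001, 1.0, -0.001, -0.001]
ft_force: [0.2, -1.2, -3.6]
grip_width: 0.01
```

```bash
python3 -c "
from h import *
to(.499,-.225,.165,np.pi)"
```

```text
t 29.65 pos [0.5057 0.1041 0.1741] F [ 0.1851 -1.1543 -3.5533] tau [ 0.0238  0.0203 -0.0177] grip 0.01
yaw 3.1388 tilt [-0.0029 -0.0018] jog [   5.8 -329.1    9.7] [-0.1  -0.16 -0.16]
```

Request:
{"name": "jog_arm", "arguments": {
  "deltas": [
    [[0, -19, 0, 0, -0.1, 0, 5], [0, -19, 0, 0, 0, 0, 5], [0, -19, 0, 0, 0, 0, 5], [0, -19, 0, 0, 0, 0, 5], [0, -19, 0, 0, 0, 0, 5]]
  ]
}}

```text
clock: 30.15
eef_pos: [0.5021, -0.0015, 0.173]
tool_rot: [0.004, 1.0, -0.002, -0.002]
ft_force: [0.1, -0.4, -3.6]
grip_width: 0.01
```

Request:
{"name": "jog_arm", "arguments": {
  "deltas": [
    [[0, -19, 0, 0, 0, 0, 5], [0, -19, 0, 0, 0, 0, 5], [0, -19, 0, 0, 0, 0, 5], [0, -19, 0, 0, 0, 0, 5], [0, -19, 0, 0, 0, 0, 5]]
  ]
}}

```text
clock: 30.65
eef_pos: [0.4966, -0.1068, 0.1722]
tool_rot: [0.007, 1.0, -0.003, -0.004]
ft_force: [0.0, -0.4, -3.8]
grip_width: 0.0098
```

```bash
python3 -c "
from h import *
to(.499,-.225,.165,np.pi)"
```

```text
t 30.65 pos [ 0.4966 -0.1068  0.1722] F [ 0.0012 -0.4053 -3.8493] tau [ 0.0138 -0.0342 -0.0414] grip 0.0098
yaw 3.1276 tilt [-0.0085 -0.0051] jog [  -4.1 -118.1    7.7] [-0.3  -0.49 -0.8 ]
```

Request:
{"name": "jog_arm", "arguments": {
  "deltas": [
    [[0, -19, 0, -0.1, -0.2, -0.2, 5], [-1, -18, 0, -0.1, -0.2, -0.2, 5], [-1, -17, 0, -0.1, -0.1, -0.2, 5], [-1, -15, 0, 0, 0, -0.2, 5], [-1, -13, 0, 0, 0, 0, 5]]
  ]
}}

```text
clock: 31.15
eef_pos: [0.4941, -0.1987, 0.1709]
tool_rot: [0.003, 1.0, -0.0, -0.002]
ft_force: [-0.3, -0.2, -3.4]
grip_width: 0.0102
```

Request:
{"name": "jog_arm", "arguments": {
  "deltas": [
    [[0, -10, 0, 0, 0, 0, 5], [0, -7, 2, 0, 0, 0, 5], [0, -4, 5, 0, 0, 0, 5], [0, -1, 8, 0, 0, 0, 5], [0, 0, 10, 0, 0, 0, 5]]
  ]
}}

```text
clock: 31.65
eef_pos: [0.4931, -0.2249, 0.1449]
tool_rot: [0.005, 1.0, -0.0, -0.001]
ft_force: [0.1, 0.0, -4.4]
grip_width: 0.0101
```

Request:
{"name": "jog_arm", "arguments": {
  "deltas": [
    [[0, 0, 12, 0, 0, 0, 5], [0, 0, 12, 0, 0, 0, 5], [0, 0, 10, 0, 0, 0, 5], [0, 0, 6, 0, 0, 0, 5], [0, 0, 2, 0, 0, 0, 5]]
  ]
}}

```text
clock: 32.15
eef_pos: [0.4911, -0.221, 0.0962]
tool_rot: [0.003, 1.0, 0.001, -0.004]
ft_force: [-0.0, 0.1, -3.6]
grip_width: 0.01
```

```bash
python3 -c "
from h import *
s=camera('side');to(.499,-.225,.06,np.pi)
for n in('ring_1','saucer_1'):
  for d in masks_of(n,'side'):print(n,round(d['conf'],2),d['at'],d['pixels'].sum())
a=cv2.resize(s[260:380,220:360],(700,600),interpolation=cv2.INTER_CUBIC)
cv2.imwrite('pics/c9.png',a[:,:,::-1])
"
```

```text
t 32.2 pos [ 0.4909 -0.2209  0.0961] F [-0.1859 -0.4956 -3.4533] tau [ 0.0091  0.0113 -0.0366] grip 0.01
yaw 3.1357 tilt [-0.0085  0.0031] jog [-8.4 -4.1 36. ] [ 0.18 -0.49 -0.34]
ring_1 0.46 [280.9, 315.6] 99
```

View pics/c9.png

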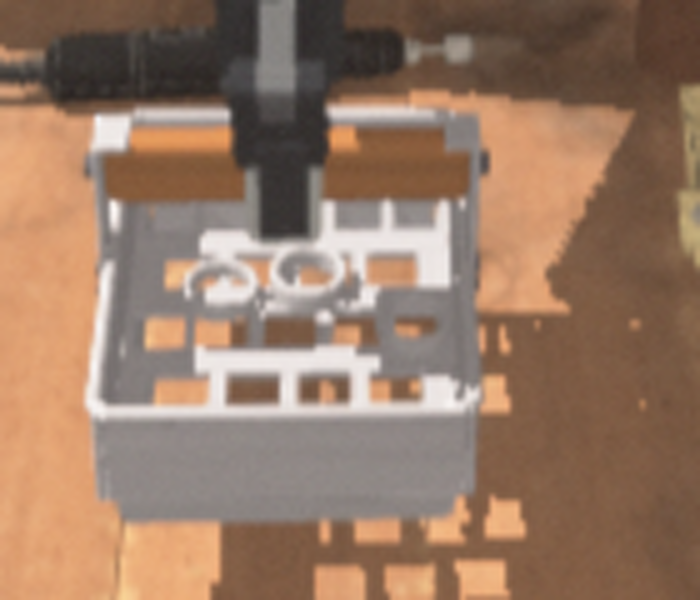

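Three rings show ((220,282), (307,275), (412,325)) and no saucers in the four visible rows; the nearest row is hidden by the wall. Setting it down gently, then I'll check sieve and box from the top camera with the arm away.

Request:
{"name": "jog_arm", "arguments": {
  "deltas": [
    [[-2, 0, 5, 0.1, -0.3, -0.2, 5], [-2, 0, 8, 0.1, -0.2, -0.1, 5], [-1, 0, 8, 0, 0, 0, 5], [0, 0, 6, 0, 0, 0, 5], [0, 0, 3, 0, 0, 0, 5]]
  ]
}}

```text
clock: 32.8
eef_pos: [0.4991, -0.2225, 0.0671]
tool_rot: [0.0, 1.0, -0.002, 0.004]
ft_force: [-0.9, 0.2, -4.0]
grip_width: 0.0101
```

```bash
python3 -c "
from h import *
to(.495,-.221,.06,np.pi)"
```

```text
t 32.8 pos [ 0.4991 -0.2225  0.0671] F [-0.9284  0.1972 -4.0015] tau [ 0.0113  0.0147 -0.0423] grip 0.0101
yaw 3.141 tilt [ 0.0077 -0.0038] jog [4.1 1.5 7.1] [-0.22  0.44 -0.04]
```

Request:
{"name": "jog_arm", "arguments": {
  "deltas": [
    [[0, 0, 2, -0.2, 0.4, 0, 5], [0, 0, 2, 0, 0, 0, 5], [0, 0, 1, 0, 0, 0, 5], [0, 0, 0, 0, 0, 0, 5]]
  ]
}}

```text
clock: 33.2
eef_pos: [0.4987, -0.2224, 0.0608]
tool_rot: [0.0, 1.0, 0.0, -0.001]
ft_force: [0.5, 1.3, -3.9]
grip_width: 0.0101
```

```bash
python3 -c "
from h import *
to(.498,-.222,.06,np.pi)"
```

```text
t 33.2 pos [ 0.4987 -0.2224  0.0608] F [ 0.4573  1.2629 -3.8994] tau [-0.0349 -0.0133 -0.0065] grip 0.0101
yaw 3.1408 tilt [-0.0013  0.0007] jog [0.7 0.4 0.8] [ 0.04 -0.08 -0.04]
```

Request:
{"name": "jog_arm", "arguments": {
  "deltas": [
    [[0, 0, 0.7, 0, 0, 0, 5], [0, 0, 0, 0, 0, 0, 5]]
  ]
}}

```text
clock: 33.4
eef_pos: [0.4989, -0.2225, 0.0604]
tool_rot: [0.0, 1.0, 0.0, -0.0]
ft_force: [-0.3, 0.3, -3.9]
grip_width: 0.01
```

Request:
{"name": "jog_arm", "arguments": {
  "deltas": [
    [[0, 0, 0.5, 0, 0, 0, 5], [0, 0, 0, 0, 0, 0, 5]]
  ]
}}

```text
clock: 33.6
eef_pos: [0.4991, -0.2226, 0.0602]
tool_rot: [0.0, 1.0, -0.0, -0.0]
ft_force: [0.3, -0.3, -2.9]
grip_width: 0.0107
```

Request:
{"name": "jog_arm", "arguments": {
  "deltas": [
    [[0, 0, 0.4, 0, 0, 0, 5], [0, 0, 0, 0, 0, 0, 5]]
  ]
}}

```text
clock: 33.8
eef_pos: [0.4993, -0.2227, 0.0601]
tool_rot: [0.0, 1.0, -0.0, 0.0]
ft_force: [-0.8, -0.3, -4.2]
grip_width: 0.0104
```

Request:
{"name": "jog_arm", "arguments": {
  "deltas": [
    [[0, 0, 0.5, 0, 0, 0, 5], [0, 0, 0, 0, 0, 0, 5]]
  ]
}}

```text
clock: 34.0
eef_pos: [0.4994, -0.2228, 0.06]
tool_rot: [0.0, 1.0, -0.0, 0.0]
ft_force: [-0.0, -0.1, -4.0]
grip_width: 0.0101
```

Request:
{"name": "jog_arm", "arguments": {
  "deltas": [
    [[0, 0, 0.4, 0, 0, 0, 5], [0, 0, 0, 0, 0, 0, 5]]
  ]
}}

```text
clock: 34.2
eef_pos: [0.4995, -0.2228, 0.06]
tool_rot: [0.0, 1.0, -0.0, 0.001]
ft_force: [0.0, 0.4, -2.1]
grip_width: 0.0102
```

Request:
{"name": "jog_arm", "arguments": {
  "deltas": [
    [[0, 0, 0, 0, 0, 0, 20], [0, 0, 0, 0, 0, 0, 40], [0, 0, 0, 0, 0, 0, 50], [0, 0, 0, 0, 0, 0, 50], [0, 0, 0, 0, 0, 0, 50]]
  ]
}}

```text
clock: 34.7
eef_pos: [0.5015, -0.2237, 0.0617]
tool_rot: [0.0, 1.0, -0.001, 0.003]
ft_force: [-0.5, 0.2, 0.2]
grip_width: 0.0498
```

```bash
python3 -c "
from h import *
to(.4993,-.2227,.2,np.pi)"
```

```text
t 34.7 pos [ 0.5015 -0.2237  0.0617] F [-0.483   0.1646  0.2231] tau [-0.0031  0.0443 -0.0001] grip 0.0498
yaw 3.1407 tilt [ 0.0058 -0.0026] jog [   1.4    0.6 -138.4] [-0.15  0.33 -0.05]
```

Request:
{"name": "jog_arm", "arguments": {
  "deltas": [
    [[1, 0, -8, -0.1, 0.3, 0, 50], [0, 0, -20, 0, 0, 0, 50], [0, 0, -30, 0, 0, 0, 50], [0, 0, -35, 0, 0, 0, 50], [0, 0, -35, 0, 0, 0, 50]]
  ]
}}

```text
clock: 35.2
eef_pos: [0.4964, -0.2219, 0.1897]
tool_rot: [0.0, 1.0, 0.002, -0.006]
ft_force: [0.4, -1.0, 0.0]
grip_width: 0.0501
```

Request:
{"name": "jog_arm", "arguments": {
  "deltas": [
    [[0, 0, -30, 0, 0, 0, 50], [20, -15, -10, 0, 0, 0, 50], [35, -30, 0, 0, 0, 0, 50], [35, -30, 0, 0, 0, 0, 50], [35, -30, 0, 0, 0, 0, 50]]
  ]
}}

```text
clock: 35.7
eef_pos: [0.3765, -0.3288, 0.2427]
tool_rot: [-0.006, 1.0, -0.002, 0.002]
ft_force: [-0.5, -1.1, 0.9]
grip_width: 0.0495
```

Request:
{"name": "jog_arm", "arguments": {
  "deltas": [
    [[35, -30, 0, 0, 0, 0, 50], [35, -30, 0, 0, 0, 0, 50], [35, -25, 0, 0, 0, 0, 50], [15, -10, 0, 0, 0, 0, 50], [0, 0, 0, 0, 0, 0, 50]]
  ]
}}

```text
clock: 36.2
eef_pos: [0.2483, -0.4316, 0.2472]
tool_rot: [-0.002, 1.0, -0.005, 0.003]
ft_force: [0.8, 0.6, 0.0]
grip_width: 0.05
```

```bash
python3 -c "
from h import *
s=camera('side')
for n in('ring_1','saucer_1','sieve','gauge','leather_ring'):
  for d in masks_of(n,'side'):print('side',n,round(d['conf'],2),d['at'],d['pixels'].sum())
t=camera('top')
for n in('ring_1','saucer_1','sieve','gauge','leather_ring'):
  for d in masks_of(n,'top'):print('top',n,round(d['conf'],2),d['at'],d['pixels'].sum())
to(.3,-.4,.25,np.pi)
f=cv2.resize
a=f(t[235:325,370:480],(400,300),interpolation=2);b=f(t[235:325,150:270],(400,300),interpolation=2)
c=f(s[290:380,220:340],(400,300),interpolation=2);d=f(s[165:240,245:345],(400,300),interpolation=2)
cv2.imwrite('pics/c10.png',np.vstack([np.hstack([a,b]),np.hstack([c,d])])[:,:,::-1])
"
```

```text
side ring_1 0.71 [308.4, 339.3] 114
side ring_1 0.66 [267.3, 331.9] 108
side saucer_1 0.7 [282.1, 328.4] 107
side sieve 0.61 [279.8, 338.6] 5166
side gauge 0.78 [361.8, 301.4] 332
side gauge 0.23 [283.7, 337.2] 5405
side leather_ring 0.76 [359.4, 264.2] 482
top ring_1 0.58 [408.9, 279.2] 32
top sieve 0.62 [418.7, 279.0] 2382
top gauge 0.66 [360.2, 218.0] 307
top leather_ring 0.65 [312.7, 206.6] 78
top leather_ring 0.57 [421.8, 277.2] 2713
t 36.8 pos [ 0.2509 -0.4299  0.2464] F [-0.4866  0.7108  0.4856] tau [ 0.0014  0.0382 -0.0365] grip 0.0498
yaw -3.1319 tilt [ 0.0063 -0.0084] jog [-49.4  29.4  -3.6] [-0.49  0.36  0.55]
```

View pics/c10.png

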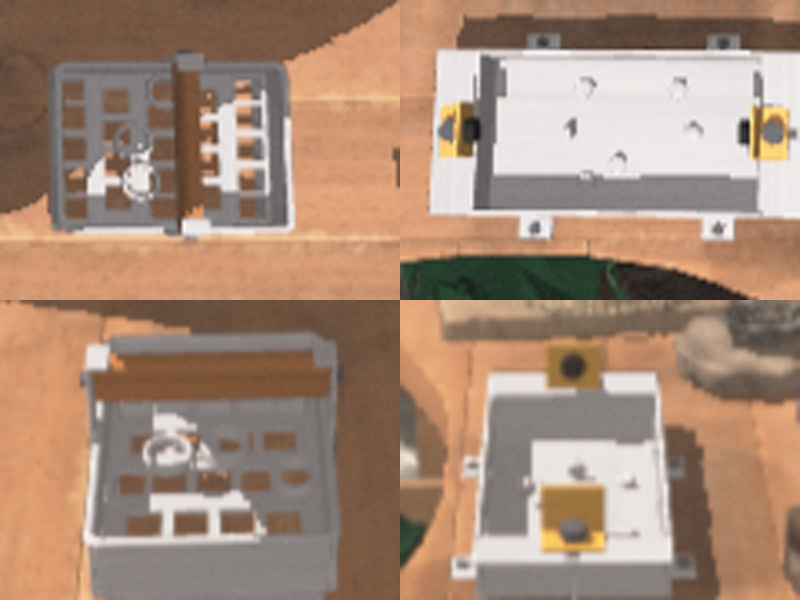

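Top view of the box: six saucers at (587,88), (678,88), (571,127), (693,128), (617,160) and, at the shadow edge, (587,177). The sieve stands upright with the three rings at (133,138), (140,182) and (160,90), and its near row is clear. Handing in.

```bash
python3 -c "
from workcell import *
print(job_done())"
```

```text
the job is handed in; nothing more can be done
None
```

I sifted the six saucers into the box and stood the sieve upright on the bare bench, about where it started, with the three rings in it. I then let go, moved the arm clear and handed the job in at about 37 s.

- **Shaking:** I felt for both rubber stops first. I then made about 20 passes between the stops, mostly full strokes. Forces read at the ends were 1.4–5.5 N; I read them only at the end of each move, so a brief higher peak would not show.
- **Last checks:** The top view shows six saucer-like spots in the box, one of them faint at the shadow's edge. It shows three rings and no saucer in the sieve, and the gauge and leather ring show within about 3 px of their starting places. The sieve weighed about 0.7 N less after shaking; six saucers weigh 0.59 N.
- **Disagreement:** In the last side picture the network called one ring-sized patch in the sieve a saucer (confidence 0.70). I took it for the third ring because of its size, its position and the six in the box.
- **Mishap on the way:** While I was carrying the sieve to the box, the last joint reached its range end (3.1406 of 3.14). The sieve stopped and tilted about 3.5° briefly. I levelled it, turned it by a half turn and went on; no parts were seen to fall out.

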